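# Restock the covered cartridge rack

## Robot

A 7-joint arm with a two-finger parallel gripper is mounted at the origin on the work surface. World frame = base frame: x ahead of the robot, y to its left, z up, the work surface at z = 0. Lengths are in m, angles in rad, forces in N, time in s.
With the tool pointing down it reaches from about 0.4 to 0.85 m from the base axis. Payload 10.4 kg.
Tool frame: the origin (TCP) lies at the very end of the fingers, on their centre line; the grasp point (between the pads) lies 19 mm behind it; z points along the fingers, y is the direction in which the jaws open and shut (so a half turn about z gives the same grasp; the last joint's range is limited). The gripper opens to 85 mm and grips with 20 to 120 N. Pads are 22 mm wide; open, the fingers measure 114 mm over their backs; the gripper's body (76 mm by 85 mm) begins 54 mm behind the grasp point. The pads swing forward as they close: fully open they stand 13 mm farther back than shut.
Start: joints at [-1.287, 0.332, -0.065, 1.46, 0.022, 1.35, -0.088], TCP at [0.189, 0.596, 0.231] pointing down, gripper open.
Joint ranges: [-2.6, 2.6], [-0.5, 2.12], [-1.47, 1.34], [0.16, 2.42], [-1.27, 4.41], [0.06, 2.06], [-2.6, 2.6]. Speed limits (rad/s): [2.22, 2.22, 2.79, 2.79, 3.14, 3.14, 3.14].

## Interface

Orientations are given as a unit quaternion [x, y, z, w].
In Python, from workcell import get_obs, camera, camera_info, hand_in gives the robot as it stands.
- The arm moves only by the tool move_arm, never from a script. Its argument "moves" is a list of rows, each a list of 3 entries, a list of its own where there are three numbers: the shift along the tool's x, y, z in units of 25 mm (1.0 is 25 mm), then the turn, a rotation vector about the tool's x, y, z in degrees, then the opening, from 0 (shut) to 1 (fully open). A call has 1 to 5 rows; each row shifts and turns the commanded pose from where the row before left it, along the tool's axes as they then stand; what a row does not reach is not made up. A row lasts 1/8 s, in which the tool goes at most 62.5 mm and 10.7 degrees, less where a joint would pass 70% of its speed; a pose out of reach is approached as far as the arm can. A call is refused whole if a number of a shift passes 1 or a number of a turn 10.7, either way. A call with a gripper value outside its range is refused whole. The fingers move at their own pace and stop on an object; "squeeze" is the grip in N (left out, the last holds). Time passes only in rows, so rows that do not move let the fingers close. It gives the time, the measured TCP pose, the force and the opening at its end, in the units of the state.
- get_obs(): the state, without advancing time (a new reading comes with each control period).
- camera(name): name is "scene" or "top" or "wrist"; returns the picture (384x512x3 uint8, red, green, blue); there is no depth.
- camera_info(name): a dict with "fx", "fy", "cx", "cy" (pixels), "origin" and "rotation" of the camera in the world. Camera axes: x right, y down, z forward; pixel columns grow to the right and rows downward; lengths in m; the calibration is good to about 2 mm. A picture is of the moment at which its call begins: read the wrist's pose just before it. camera_info takes no time and is no camera call; for the wrist camera it gives the pose at the moment of the call.
- hand_in(): hands the job in, once; it reports no verdict.
The state is a dict: "clock": time; "joint_pos": joint angles; "joint_velocities": joint speeds; "tau": joint torques, N m; "position": TCP position; "ee_rot": TCP orientation; "ft_force": force on the tool from outside, world axes, zero at the start; "torque": the same for the moment, N m; "grip_width": opening from 0.0 (shut) to 1.0 (fully open).
Only numpy, scipy, OpenCV 4.12 (cv2) and the standard library are available. Lean on these libraries where they do the work, as an engineer would, in place of code of your own. Each camera call takes 0.05 s, during which the arm holds its last target. There are 200 camera calls.

## Task

Lift the yellow cover plate off the cartridge rack's pins and lay it flat on the bench (the grey mat is free for it), then set every orange-topped cartridge upright and fully home into a free gap between the packed black-topped ones, one to a gap, without disturbing those. When all are in, seat the cover back flat on both pins; leave the other things on the bench alone.

Things in the scene. Friction and masses are not known exactly. Their poses are not given: they have to be found in the camera images.
- rack: fixed rack, grey base 86 (x) x 262 (y) x 8 mm; origin at the centre of its underside; y along the row. Low rails, 29 mm high with flared lips, 54 mm apart, along both sides; green end towers 66 mm high; two fins 3 mm thick, 42 mm high, at y = -36.3 and +36.3 mm part it into 3 bays. In each bay two packed cartridges stand against its ends, leaving a gap 25 mm wide between them
- gap1 (a point): centre of gap 1 on the rack's base, between packed1 and packed2 (fixed to the rack; axes as the rack); a seated cartridge has its origin here, 8 mm above the bench
- gap2 (a point): centre of gap 2 on the rack's base, between packed3 and packed4 (fixed to the rack; axes as the rack); a seated cartridge has its origin here, 8 mm above the bench
- gap3 (a point): centre of gap 3 on the rack's base, between packed5 and packed6 (fixed to the rack; axes as the rack); a seated cartridge has its origin here, 8 mm above the bench
- seat (a point): the towers, 24 mm thick (y), 70 mm wide (x), centred at y = -119.4 and +119.4 mm of the rack, each bear a steel pin (8 mm thick, tapering to 3 mm, 15 mm tall). This point: centre of the seated cover's underside, midway between the two pins at the level of the tower tops, 66 mm above the bench (axes as the rack)
- cover: loose yellow cover plate, 60 mm (x) x 262 mm (y) x 5 mm, with a 12 mm hole at y = -119.4 and +119.4 mm for the rack's pins, on which it starts. Origin at the centre of its underside. A black grip bar, 16 mm thick (x), 50 mm long (y), stands on its middle from 5 to 41 mm above the underside. 0.3 kg. Both ways round are equal
- new1: new cartridge with orange top, standing on the blue kit mat (may be absent): aluminium block, 50 (own x) x 22 (own y) mm in plan, 52 mm tall (z up), its top rounded over (11 mm radius, along x); origin at the centre of its underside; 0.16 kg; both ways round equal. Grip it near the top across the 50 mm (flat end faces)
- new2: new cartridge with orange top, standing on the blue kit mat (may be absent): aluminium block, 50 (own x) x 22 (own y) mm in plan, 52 mm tall (z up), its top rounded over (11 mm radius, along x); origin at the centre of its underside; 0.16 kg; both ways round equal. Grip it near the top across the 50 mm (flat end faces)
- new3: new cartridge with orange top, standing on the blue kit mat (may be absent): aluminium block, 50 (own x) x 22 (own y) mm in plan, 52 mm tall (z up), its top rounded over (11 mm radius, along x); origin at the centre of its underside; 0.16 kg; both ways round equal. Grip it near the top across the 50 mm (flat end faces)
- packed1: packed cartridge with black top, already in the rack on the -y side of gap 1; loose, not to be disturbed. Shape as the new ones
- packed2: packed cartridge with black top, already in the rack on the +y side of gap 1; loose, not to be disturbed. Shape as the new ones
- packed3: packed cartridge with black top, already in the rack on the -y side of gap 2; loose, not to be disturbed. Shape as the new ones
- packed4: packed cartridge with black top, already in the rack on the +y side of gap 2; loose, not to be disturbed. Shape as the new ones
- packed5: packed cartridge with black top, already in the rack on the -y side of gap 3; loose, not to be disturbed. Shape as the new ones
- packed6: packed cartridge with black top, already in the rack on the +y side of gap 3; loose, not to be disturbed. Shape as the new ones
- kit_mat: fixed blue mat, 125 x 275 x 3 mm, under the new cartridges; origin at the centre of its underside, long side along y
- cover_mat: fixed grey mat, 125 x 275 x 3 mm, a clear place to lay the cover; origin at the centre of its underside, long side along y
- tape: bystander: roll of pale tape lying flat, 68 mm across, 18 mm high, origin at the centre of its underside
- jar: bystander: glass jar, 56 mm across, 75 mm high, origin at the centre of its underside
- wrench: bystander: wrench, 160 mm long, lying flat, origin at its middle underneath
- arbor: bystander: small steel arbor on a 44 mm foot, 70 mm high, origin at the centre of its underside
- cup: bystander: black cup, 70 mm across, 80 mm high, origin at the centre of its underside

How it is judged:
On the way, in this order (a step that is already met when the one before it is completed fails the run):
1. the cover is off the rack and lies flat and released on the bench (height (world z) of cover below 0.02 m and angle between cover's own z axis and vertical below 0.08 rad and horizontal distance between cover and rack above 0.08 m and linear speed of cover below 0.03 m/s and contact force between cover and the fingers below 0.1 N), for 0.2 s.
2. every new cartridge stands fully home in a gap, while the cover is off and the neighbours are in place (((horizontal distance between new1 and gap1 below 0.005 m and distance between new1 and gap1 below 0.006 m and angle between new1's own z axis and vertical below 0.07 rad) or (horizontal distance between new1 and gap2 below 0.005 m and distance between new1 and gap2 below 0.006 m and angle between new1's own z axis and vertical below 0.07 rad) or (horizontal distance between new1 and gap3 below 0.005 m and distance between new1 and gap3 below 0.006 m and angle between new1's own z axis and vertical below 0.07 rad)) and ((horizontal distance between new2 and gap1 below 0.005 m and distance between new2 and gap1 below 0.006 m and angle between new2's own z axis and vertical below 0.07 rad) or (horizontal distance between new2 and gap2 below 0.005 m and distance between new2 and gap2 below 0.006 m and angle between new2's own z axis and vertical below 0.07 rad) or (horizontal distance between new2 and gap3 below 0.005 m and distance between new2 and gap3 below 0.006 m and angle between new2's own z axis and vertical below 0.07 rad)) and ((horizontal distance between new3 and gap1 below 0.005 m and distance between new3 and gap1 below 0.006 m and angle between new3's own z axis and vertical below 0.07 rad) or (horizontal distance between new3 and gap2 below 0.005 m and distance between new3 and gap2 below 0.006 m and angle between new3's own z axis and vertical below 0.07 rad) or (horizontal distance between new3 and gap3 below 0.005 m and distance between new3 and gap3 below 0.006 m and angle between new3's own z axis and vertical below 0.07 rad)) and distance between each of packed1, packed2 and gap1 below 0.0276 m and angle between each of packed1, packed2, packed3, packed4, packed5, packed6's own z axis and vertical below 0.07 rad and distance between each of packed3, packed4 and gap2 below 0.0276 m and distance between each of packed5, packed6 and gap3 below 0.0276 m and horizontal distance between cover and rack above 0.08 m), for 0.2 s.
At the end, for the whole second after the job is handed in: Each new cartridge upright (4 deg) within 5 mm sideways, 6 mm overall of a gap site; each packed one upright (4 deg), within 27.6 mm of its gap site (starts at 23.6); cover within 5 mm of the seat, level (0.03 rad), its y along the rack's (0.04 rad); new ones and cover under 0.02 m/s (((horizontal distance between new1 and gap1 below 0.005 m and distance between new1 and gap1 below 0.006 m and angle between new1's own z axis and vertical below 0.07 rad) or (horizontal distance between new1 and gap2 below 0.005 m and distance between new1 and gap2 below 0.006 m and angle between new1's own z axis and vertical below 0.07 rad) or (horizontal distance between new1 and gap3 below 0.005 m and distance between new1 and gap3 below 0.006 m and angle between new1's own z axis and vertical below 0.07 rad)) and ((horizontal distance between new2 and gap1 below 0.005 m and distance between new2 and gap1 below 0.006 m and angle between new2's own z axis and vertical below 0.07 rad) or (horizontal distance between new2 and gap2 below 0.005 m and distance between new2 and gap2 below 0.006 m and angle between new2's own z axis and vertical below 0.07 rad) or (horizontal distance between new2 and gap3 below 0.005 m and distance between new2 and gap3 below 0.006 m and angle between new2's own z axis and vertical below 0.07 rad)) and ((horizontal distance between new3 and gap1 below 0.005 m and distance between new3 and gap1 below 0.006 m and angle between new3's own z axis and vertical below 0.07 rad) or (horizontal distance between new3 and gap2 below 0.005 m and distance between new3 and gap2 below 0.006 m and angle between new3's own z axis and vertical below 0.07 rad) or (horizontal distance between new3 and gap3 below 0.005 m and distance between new3 and gap3 below 0.006 m and angle between new3's own z axis and vertical below 0.07 rad)) and distance between each of packed1, packed2 and gap1 below 0.0276 m and angle between each of packed1, packed2, packed3, packed4, packed5, packed6's own z axis and vertical below 0.07 rad and distance between each of packed3, packed4 and gap2 below 0.0276 m and distance between each of packed5, packed6 and gap3 below 0.0276 m and distance between cover and seat below 0.005 m and angle between cover's own z axis and vertical below 0.03 rad and angle between the y axis of cover and the y axis of rack, either way round below 0.04 rad and linear speed of each of new1, new2, new3, cover below 0.02 m/s); the robot touches nothing.
It fails at once if a packed cartridge is pulled up out of its place or tipped over (angle between any of packed1, packed2, packed3, packed4, packed5, packed6's own z axis and vertical above 0.3 rad or z of any of packed1, packed2, packed3, packed4, packed5, packed6 in the frame of rack above 0.024 m).
It fails at once if a bystander is knocked over or shoved more than 50 mm (distance of any of tape, jar, wrench, arbor, cup from where it was at the start of the episode above 0.05 m or angle between any of tape, jar, wrench, arbor, cup's own z axis and vertical above 0.5 rad).
Of new1, new2, new3 only 2 to 3 are there at a start; the rules pass over those that are not, and their reading is None.
At some moment in a run one of cover may be knocked a few centimetres aside while the robot is not near it.
It also fails if it takes over 200 s, if anything falls off the work surface, if the arm or the gripper's body presses on something with over 40 N, if the wrist force passes 120 N, or if a joint passes its speed limit or range.

## Working session

There is one attempt and no reset: what is moved stays moved. The work goes in short steps, Python scripts to look and compute and a tool call to move; the robot and the scene stay as the last step left them, time stands still between calls to the robot, and variables do not carry over. Pictures are saved under pics/ and viewed, about 12 in all and at most 16, crops included, and the job is handed in when it is done.

Besides the shell and the picture viewer there is one more tool, called after "Emit:" as a command line: name --argument value ..., lists and objects as JSON in quotes. move_arm: Moves the arm, as the interface text tells. Its arguments: {"type":"object","properties":{"moves":{"type":"array","items":{"type":"array"}},"squeeze":{"type":"number"}},"required":["moves"]}

```bash
ls; mkdir -p pics; python3 - <<'E'
from workcell import *
import cv2,numpy as np
o=get_obs();print(o)
a=camera('scene');b=camera('top')
for n in('scene','top','wrist'):print(n,camera_info(n))
cv2.imwrite('pics/s0.png',a[:,:,::-1]);cv2.imwrite('pics/t0.png',b[:,:,::-1])
E
```

```text
pics
{'clock': 0.0, 'joint_pos': array([-1.28659263,  0.33287549, -0.06469214,  1.46093516,  0.02161626,
        1.34990648, -0.08852461]), 'joint_velocities': array([ 4.29874549e-05, -5.53739484e-05, -1.19603303e-04,  1.01043136e-03,
        7.13342545e-04, -1.04676403e-03, -1.12136878e-03]), 'tau': array([-1.92312618e-04, -6.25446439e+01,  4.90451173e-02, -3.91607380e+01,
        1.61776895e-02,  9.92668094e-03, -6.86840558e-07]), 'position': array([0.18865991, 0.59545275, 0.2305166 ]), 'ee_rot': array([ 1.52804626e-01,  9.88256159e-01, -7.11090176e-04, -6.70342576e-05]), 'ft_force': array([ 0.44172619, -0.09096876,  0.08232241]), 'torque': array([ 0.00356578, -0.05405545, -0.08337739]), 'grip_width': 0.9944328177336733}
scene {'fx': 435.03796139328784, 'fy': 435.03796139328784, 'cx': 255.62720920634536, 'cy': 190.61484151446916, 'origin': array([1.1367988 , 0.63146305, 0.70813968]), 'rotation': array([ 0.32248074,  0.82312974, -0.44017264, -0.15719941])}
top {'fx': 375.7822550526557, 'fy': 375.7822550526557, 'cx': 260.1422965848132, 'cy': 190.32108944619083, 'origin': array([ 0.48765275, -0.03748955,  1.09041843]), 'rotation': array([ 0.71480253, -0.69866744,  0.0254402 , -0.01655144])}
wrist {'fx': 325.80502465005475, 'fy': 325.80502465005475, 'cx': 254.03589711659876, 'cy': 187.14366578542263, 'origin': array([0.11642396, 0.61877693, 0.37185114]), 'rotation': array([0.79733553, 0.58381017, 0.09001731, 0.12376843])}
```

View pics/t0.png

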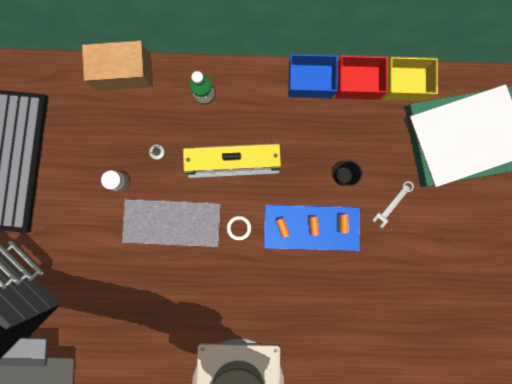

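View pics/s0.png

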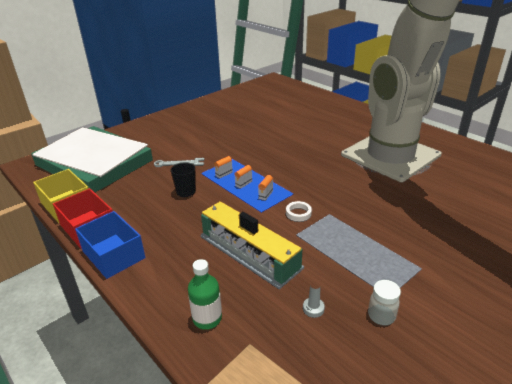

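The top view shows the yellow cover on the rack at about (232,158). The orange cartridges are at (283,227), (314,226) and (344,224), and the grey mat is at (171,223). The tape, at (239,228), lies between the two mats. The scene view agrees.

```bash
cat > h.py <<'E'
from workcell import *
import cv2,numpy as np
from scipy.spatial.transform import Rotation as R
def rays(ci,uv):
    uv=np.atleast_2d(np.array(uv,float))
    d=np.c_[(uv[:,0]-ci['cx'])/ci['fx'],(uv[:,1]-ci['cy'])/ci['fy'],np.ones(len(uv))]
    return R.from_quat(ci['rotation']).apply(d)
def onplane(ci,uv,z):
    d=rays(ci,uv);o=np.array(ci['origin']);return o+d*((z-o[2])/d[:,2])[:,None]
def proj(ci,P):
    p=R.from_quat(ci['rotation']).inv().apply(np.atleast_2d(P)-np.array(ci['origin']))
    return p[:,:2]/p[:,2:]*ci['fx']+[ci['cx'],ci['cy']]
def mask(im,c):
    h=cv2.cvtColor(im,cv2.COLOR_RGB2HSV);H,S,V=h[...,0].astype(int),h[...,1].astype(int),h[...,2].astype(int)
    m={'orange':(H>3)&(H<16)&(S>190)&(V>120),'yellow':(H>20)&(H<35)&(S>150)&(V>100),'blue':(H>100)&(H<125)&(S>150)&(V>80),
       'grey':(S<45)&(V>60)&(V<170),'black':(V<45)}[c]
    return m.astype(np.uint8)*255
def blobs(m,amin):
    cs,_=cv2.findContours(m,cv2.RETR_EXTERNAL,cv2.CHAIN_APPROX_NONE)
    return sorted([c for c in cs if cv2.contourArea(c)>amin],key=cv2.contourArea,reverse=True)
def rect(ci,c,z):
    P=onplane(ci,c.reshape(-1,2),z)[:,:2]
    (x,y),(w,h),a=cv2.minAreaRect((P*1000).astype(np.float32))
    if w<h:w,h,a=h,w,a+90
    return np.round([x,y,w,h,(a+90)%180-90],1)   # mm, deg: long-axis heading
def togo(pos,yaw):
    """pos: TCP target; yaw deg: heading of the jaw axis (tool y), tool down. prints move in tool axes, units."""
    o=get_obs();T=R.from_quat(o['ee_rot'])
    best=None
    for k in(0,180):
        y=np.array([np.cos(np.radians(yaw+k)),np.sin(np.radians(yaw+k)),0]);z=np.array([0,0,-1.])
        G=R.from_matrix(np.c_[np.cross(y,z),y,z]);rv=(T.inv()*G).as_rotvec(degrees=True)
        if best is None or np.linalg.norm(rv)<np.linalg.norm(best[0]):best=(rv,G)
    d=np.array(pos)-o['position']
    print('clock',round(o['clock'],2),'pos',np.round(o['position'],4),'now-axes shift',np.round(T.inv().apply(d)/.025,2),
      'turn',np.round(best[0],1),'after-turn shift',np.round(best[1].inv().apply(d)/.025,2),'F',np.round(o['ft_force'],1),'g',round(o['grip_width'],2))
E
python3 - <<'E'
from h import *
ci=camera_info('top');im=cv2.imread('pics/t0.png')[:,:,::-1].copy()
for n,z,a in(('yellow',.071,500),('orange',.052,20),('blue',.003,1500),('grey',.003,1500)):
    for c in blobs(mask(im,n),a):print(n,rect(ci,c,z),c.reshape(-1,2).mean(0).round())
E
```

```text
yellow [ 869.6 -459.7  150.5  121.3   89.7] [411.  79.]
yellow [637.   30.7 263.3  61.  -85.9] [231. 157.]
blue [ 449.4 -201.7  272.6  123.3   89.5] [312. 227.]
blue [ 896.9 -198.8  141.9  128.1   90. ] [312.  75.]
grey [453.7 204.  275.7 125.2  88.5] [171. 223.]
grey [623.9 669.7 381.2 114.2  -3.7] [ 14. 158.]
grey [ 60.6 565.1 203.5 123.  -89. ] [ 37. 365.]
```

```bash
python3 - <<'E'
from h import *
im=cv2.imread('pics/t0.png')[:,:,::-1].copy()
h=cv2.cvtColor(im,cv2.COLOR_RGB2HSV)
for u,v in((283,227),(314,226),(344,224)):print(h[v,u])
togo([.637,.031,.2],4.1)
E
```

```text
[ 17 170 252]
[ 17 169 252]
[ 16 176 252]
clock 0.1 pos [0.1887 0.5955 0.2306] now-axes shift [-23.92 -16.11   1.25] turn [-0.1  0.  68.3] after-turn shift [-23.8   16.27   1.22] F [ 0.8 -0.4  0.1] g 1.0
```

Emit:
move_arm --moves '[[[0,0,0],[0,0,10],1],[[0,0,0],[0,0,10],1],[[0,0,0],[0,0,10],1],[[0,0,0],[0,0,10],1],[[0,0,0],[0,0,10],1]]'

```text
clock: 0.72
position: [0.1886, 0.5956, 0.2308]
ee_rot: [0.558, 0.83, -0.0, 0.0]
ft_force: [0.2, 0.7, -0.8]
grip_width: 1.0
```

Emit:
move_arm --moves '[[[0,0,0],[0,0,10],1],[[0,0,0],[0,0,8.3],1],[[-1,0.68,0],[0,0,0],1],[[-1,0.68,0],[0,0,0],1],[[-1,0.68,0],[0,0,0],1]]'

```text
clock: 1.35
position: [0.2455, 0.5237, 0.2309]
ee_rot: [0.681, 0.732, -0.0, 0.0]
ft_force: [0.1, 0.8, 0.3]
grip_width: 1.0
```

Emit:
move_arm --moves '[[[-1,0.68,0],[0,0,0],1],[[-1,0.68,0],[0,0,0],1],[[-1,0.68,0],[0,0,0],1],[[-1,0.68,0],[0,0,0],1],[[-1,0.68,0],[0,0,0],1]]'

```text
clock: 1.98
position: [0.3392, 0.4051, 0.231]
ee_rot: [0.681, 0.732, -0.0, 0.0]
ft_force: [1.0, -0.0, -0.1]
grip_width: 0.999
```

Emit:
move_arm --moves '[[[-1,0.68,0],[0,0,0],1],[[-1,0.68,0],[0,0,0],1],[[-1,0.68,0],[0,0,0],1],[[-1,0.68,0],[0,0,0],1],[[-1,0.68,0],[0,0,0],1]]'

```text
clock: 2.6
position: [0.4329, 0.2866, 0.231]
ee_rot: [0.681, 0.732, -0.0, -0.0]
ft_force: [0.1, 0.5, 0.6]
grip_width: 1.0
```

Emit:
move_arm --moves '[[[-1,0.68,0],[0,0,0],1],[[-1,0.68,0],[0,0,0],1],[[-1,0.68,0],[0,0,0],1],[[-1,0.68,0],[0,0,0],1],[[-1,0.68,0],[0,0,0],1]]'

```text
clock: 3.22
position: [0.5266, 0.1681, 0.231]
ee_rot: [0.681, 0.732, -0.0, -0.0]
ft_force: [-0.2, 0.3, -0.1]
grip_width: 1.002
```

```bash
sed -i "s/(H>3)&(H<16)&(S>190)&(V>120)/(H>3)\&(H<19)\&(S>150)\&(V>150)/" h.py; python3 - <<'E'
from h import *
ci=camera_info('top');im=cv2.imread('pics/t0.png')[:,:,::-1].copy()
for c in blobs(mask(im,'orange'),20):print(rect(ci,c,.05),c.reshape(-1,2).mean(0).round())
togo([.637,.031,.2],4.1)
ci=camera_info('wrist');w=camera('wrist');cv2.imwrite('pics/w1.png',w[:,:,::-1])
for c in blobs(mask(w,'yellow'),500):print(rect(ci,c,.071),c.reshape(-1,2).mean(0).round())
E
```

```text
[ 456.1 -200.    47.3   19.     6.6] [314. 225.]
[ 464.5 -284.    44.3   16.7    0.6] [344. 223.]
[ 448.7 -113.2   47.9   17.7   21.2] [282. 227.]
clock 3.23 pos [0.5266 0.1681 0.231 ] now-axes shift [-5.79  4.01  1.24] turn [-0.  0.  0.] after-turn shift [-5.79  4.01  1.24] F [-0.2  0.3 -0.1] g 1.0
[635.4  49.5 228.   61.7 -86.1] [345. 270.]
```

View pics/w1.png

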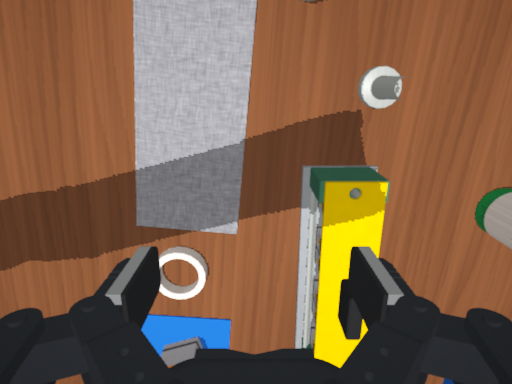

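The wrist view shows the cover at lower right with its pin hole at (355,193). The heading and x match the top view to within 2 mm.

Emit:
move_arm --moves '[[[-1,0.67,0],[0,0,0],1],[[-1,0.67,0],[0,0,0],1],[[-1,0.67,0],[0,0,0],1],[[-1,0.67,0],[0,0,0],1],[[-1,0.67,0],[0,0,0],1]]'

```text
clock: 3.9
position: [0.6191, 0.0498, 0.2309]
ee_rot: [0.681, 0.732, -0.0, -0.0]
ft_force: [-0.1, 0.4, 0.4]
grip_width: 0.998
```

Emit:
move_arm --moves '[[[-0.79,0.66,0.3],[0,0,0],1],[[0,0,0.3],[0,0,0],1],[[0,0,0],[0,0,0],1]]'

```text
clock: 4.28
position: [0.6359, 0.0327, 0.2152]
ee_rot: [0.681, 0.732, -0.001, -0.001]
ft_force: [-1.0, 0.6, 0.8]
grip_width: 1.004
```

```bash
python3 - <<'E'
from h import *
togo([.637,.031,.077],4.1)
ci=camera_info('wrist');w=camera('wrist');cv2.imwrite('pics/w2.png',w[:,:,::-1])
for n,z,a in(('yellow',.071,500),('black',.107,200)):
  for c in blobs(mask(w,n),a):print(n,rect(ci,c,z),c.reshape(-1,2).mean(0).round())
print(proj(ci,[[.637,.031,.107],get_obs()['position']]))
E
```

```text
clock 4.28 pos [0.6359 0.0327 0.2152] now-axes shift [-0.07  0.05  5.53] turn [-0.1 -0.   0.1] after-turn shift [-0.07  0.04  5.53] F [-1.   0.6  0.8] g 1.0
yellow [637.7  31.2 260.8  60.5 -85.7] [255. 153.]
black [647.7 -97.4 506.6 150.2   4.2] [254. 335.]
black [637.4  34.7  52.5  14.  -85.8] [255. 181.]
[[253.7028147  186.79596722]
 [251.68060241 250.47464781]]
```

View pics/w2.png

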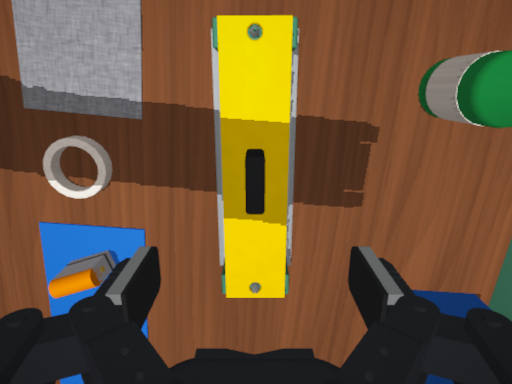

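The cover lies at (637.5, 31) mm with heading 94.2°, the same in both cameras. The bar is at px (255,181), centred between the jaws.

Emit:
move_arm --moves '[[[-0.07,0.06,1],[0,0,0],1],[[0,0,1],[0,0,0],1],[[0,0,1],[0,0,0],1],[[0,0,1],[0,0,0],1],[[0,0,1],[0,0,0],1]]' --squeeze 60

```text
clock: 4.95
position: [0.6382, 0.0317, 0.0911]
ee_rot: [0.681, 0.733, 0.001, -0.0]
ft_force: [0.3, 0.9, 0.2]
grip_width: 0.997
```

Emit:
move_arm --moves '[[[0,0,0.5],[0,0,0],1],[[0,0,0],[0,0,0],0],[[0,0,0],[0,0,0],0],[[0,0,0],[0,0,0],0],[[0,0,0],[0,0,0],0]]'

```text
clock: 5.58
position: [0.6386, 0.0302, 0.0797]
ee_rot: [0.681, 0.732, 0.0, 0.0]
ft_force: [-2.4, 0.3, 0.6]
grip_width: 0.167
```

Emit:
move_arm --moves '[[[0,0,0],[0,0,0],0],[[0,0,0],[0,0,0],0],[[0,0,0],[0,0,0],0]]'

```text
clock: 5.95
position: [0.6386, 0.0303, 0.0796]
ee_rot: [0.681, 0.732, 0.0, 0.0]
ft_force: [-1.8, -0.7, 6.0]
grip_width: 0.174
```

Emit:
move_arm --moves '[[[0,0,-0.4],[0,0,0],0],[[0,0,-0.5],[0,0,0],0],[[0,0,-0.8],[0,0,0],0],[[0,0,-1],[0,0,0],0],[[0,0,-0.8],[0,0,0],0]]'

```text
clock: 6.58
position: [0.6387, 0.0301, 0.1686]
ee_rot: [0.681, 0.732, 0.001, 0.0]
ft_force: [-0.2, -0.1, -2.7]
grip_width: 0.174
```

```bash
python3 - <<'E'
from h import *
togo([.454,.204,.017+.002],-1.5)
ci=camera_info('top');w=camera('top')
for c in blobs(mask(w,'yellow'),300):print(rect(ci,c,.071+.083),c.reshape(-1,2).mean(0).round())
E
```

```text
clock 6.58 pos [0.6387 0.0301 0.1686] now-axes shift [ 7.47 -6.88  5.97] turn [ 0.1 -0.   5.6] after-turn shift [ 6.76 -7.57  5.98] F [-0.2 -0.1 -2.7] g 0.17
[ 838.5 -425.3  138.2  111.5   89.7] [411.  79.]
[645.5 -50.4 101.3  62.3 -86.2] [262. 150.]
```

Emit:
move_arm --moves '[[[0,0,0],[0,0,5.6],0],[[0.84,-0.94,0],[0,0,0],0],[[0.84,-0.94,0],[0,0,0],0],[[0.84,-0.94,0],[0,0,0],0],[[0.84,-0.94,0],[0,0,0],0]]'

```text
clock: 7.25
position: [0.5457, 0.1172, 0.1664]
ee_rot: [0.716, 0.698, 0.0, -0.0]
ft_force: [0.5, 1.0, -2.2]
grip_width: 0.173
```

Emit:
move_arm --moves '[[[0.84,-0.94,0],[0,0,0],0],[[0.84,-0.94,0],[0,0,0],0],[[0.84,-0.94,0],[0,0,0],0],[[0.84,-0.94,0],[0,0,0],0],[[0,0,0.8],[0,0,0],0]]'

```text
clock: 7.88
position: [0.4539, 0.2056, 0.1474]
ee_rot: [0.715, 0.699, 0.002, -0.0]
ft_force: [0.0, -0.3, -2.8]
grip_width: 0.173
```

Emit:
move_arm --moves '[[[0,0,1],[0,0,0],0],[[0,0,1],[0,0,0],0],[[0,0,1],[0,0,0],0],[[0,0,0.8],[0,0,0],0],[[0,0,0.4],[0,0,0],0]]'

```text
clock: 8.5
position: [0.4544, 0.2027, 0.0405]
ee_rot: [0.716, 0.698, -0.001, -0.0]
ft_force: [-0.1, 0.5, -3.5]
grip_width: 0.173
```

```bash
python3 - <<'E'
from h import *
togo([.454,.204,.0166],-1.5)
E
```

```text
clock 8.5 pos [0.4544 0.2027 0.0405] now-axes shift [ 0.05 -0.01  0.96] turn [-0.  0.  0.] after-turn shift [ 0.05 -0.02  0.96] F [-0.1  0.5 -3.5] g 0.17
```

Emit:
move_arm --moves '[[[0,0,0.4],[0,0,0],0],[[0,0,0.3],[0,0,0],0],[[0,0,0.15],[0,0,0],0],[[0,0,0],[0,0,0],0]]'

```text
clock: 9.0
position: [0.4547, 0.203, 0.0201]
ee_rot: [0.716, 0.698, 0.0, -0.0]
ft_force: [0.5, 0.5, -2.5]
grip_width: 0.178
```

Emit:
move_arm --moves '[[[0,0,0.08],[0,0,0],0],[[0,0,0.06],[0,0,0],0],[[0,0,0],[0,0,0],0]]'

```text
clock: 9.38
position: [0.4547, 0.2031, 0.0166]
ee_rot: [0.716, 0.698, 0.0, -0.0]
ft_force: [-0.1, -0.2, -3.6]
grip_width: 0.176
```

Emit:
move_arm --moves '[[[0,0,0.05],[0,0,0],0],[[0,0,0],[0,0,0],0]]'

```text
clock: 9.62
position: [0.4548, 0.2031, 0.0165]
ee_rot: [0.716, 0.698, 0.0, -0.0]
ft_force: [-7.2, -3.7, 17.4]
grip_width: 0.177
```

Contact with the mat, so I release the cover and rise.

Emit:
move_arm --moves '[[[0,0,-0.04],[0,0,0],0],[[0,0,0],[0,0,0],0.5],[[0,0,0],[0,0,0],0.6],[[0,0,0],[0,0,0],0.6],[[0,0,0],[0,0,0],0.6]]'

```text
clock: 10.25
position: [0.4547, 0.203, 0.0163]
ee_rot: [0.716, 0.698, 0.0, -0.0]
ft_force: [0.8, -0.2, 0.3]
grip_width: 0.603
```

Emit:
move_arm --moves '[[[0,0,-0.5],[0,0,0],0.6],[[0,0,-1],[0,0,0],1],[[0,0,-1],[0,0,0],1],[[0,0,-1],[0,0,0],1],[[0,0,-1],[0,0,0],1]]'

```text
clock: 10.88
position: [0.4548, 0.2029, 0.1305]
ee_rot: [0.716, 0.698, 0.0, 0.0]
ft_force: [-0.5, -0.2, 0.3]
grip_width: 0.997
```

Emit:
move_arm --moves '[[[0,0,-1],[0,0,0],1],[[0,0,-1],[0,0,0],1],[[0,0,-1],[0,0,0],1],[[0,0,-0.5],[0,0,0],1]]'

```text
clock: 11.38
position: [0.4552, 0.203, 0.2182]
ee_rot: [0.716, 0.698, 0.001, 0.0]
ft_force: [-0.1, -1.1, 0.9]
grip_width: 0.999
```

```bash
python3 - <<'E'
from h import *
togo([.56,.031,.23],4.2)
ci=camera_info('top');w=camera('top');cv2.imwrite('pics/t3.png',cv2.resize(w[100:300,80:380,::-1],None,fx=2.6,fy=2.6,interpolation=cv2.INTER_CUBIC))
for c in blobs(mask(w,'yellow'),300):print(rect(ci,c,.008),c.reshape(-1,2).mean(0).round())
E
```

```text
clock 11.38 pos [0.4552 0.203  0.2182] now-axes shift [-6.77  4.37 -0.47] turn [ 0.1 -0.1 -5.7] after-turn shift [-7.17  3.68 -0.47] F [-0.1 -1.1  0.9] g 1.0
[ 893.1 -485.8  159.8  128.7   89.7] [411.  79.]
[455.2 171.2 196.3  58.7  88.4] [183. 222.]
```

View pics/t3.png

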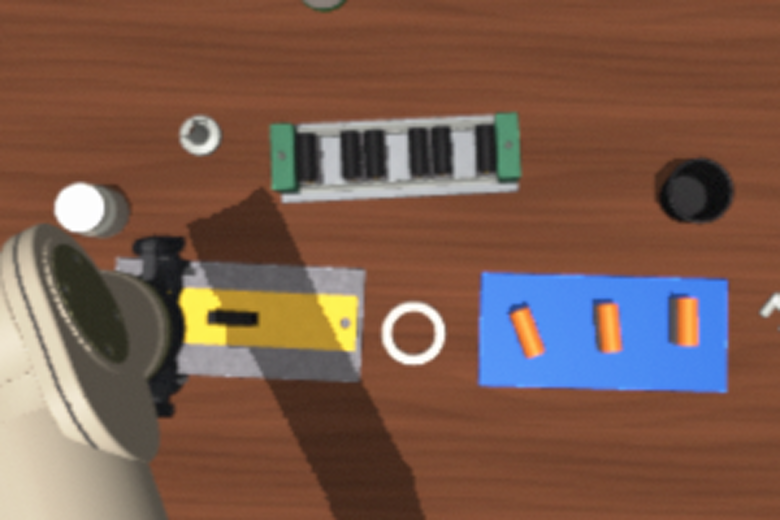

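The cover lies flat on the grey mat. The rack is open with its gaps visible, and its towers are at crop px (283,155) and (507,147).

Emit:
move_arm --moves '[[[0,0,0],[0,0,-5.7],1],[[-0.92,0.84,0],[0,0,0],1],[[-0.92,0.84,0],[0,0,0],1],[[-0.92,0.84,0],[0,0,0],1],[[-0.92,0.84,0],[0,0,0],1]]'

```text
clock: 12.05
position: [0.5456, 0.1166, 0.2157]
ee_rot: [0.681, 0.733, -0.0, -0.0]
ft_force: [1.1, 0.7, -0.0]
grip_width: 1.0
```

Emit:
move_arm --moves '[[[-0.92,0.84,0],[0,0,0],1],[[-0.92,0.84,0],[0,0,0],1],[[-0.92,0.84,0],[0,0,0],1],[[-0.92,0.84,0],[0,0,0],1],[[0,0,0],[0,0,0],1]]'

```text
clock: 12.68
position: [0.6362, 0.0292, 0.2152]
ee_rot: [0.682, 0.731, -0.001, 0.0]
ft_force: [-0.2, 0.3, 1.0]
grip_width: 0.997
```

```bash
cat >> h.py <<'E'
E
python3 - <<'E'
from h import *
togo([.637,.031,.23],4.2)
ci=camera_info('wrist');w=camera('wrist');cv2.imwrite('pics/w4.png',cv2.resize(w[0:320,120:400,::-1],None,fx=2,fy=1.85,interpolation=cv2.INTER_CUBIC));cv2.imwrite('pics/w4raw.png',w[:,:,::-1])
h=cv2.cvtColor(w,cv2.COLOR_RGB2HSV).astype(int)
g=((h[...,0]>50)&(h[...,0]<95)&(h[...,1]>90)&(h[...,2]>30)).astype(np.uint8)*255
for c in blobs(g,150):print('green66',rect(ci,c,.066),c.reshape(-1,2).mean(0).round())
for c in blobs(mask(w,'black'),60):print('black58',rect(ci,c,.058),c.reshape(-1,2).mean(0).round())
E
```

```text
clock 12.68 pos [0.6362 0.0292 0.2152] now-axes shift [ 0.07  0.03 -0.59] turn [-0.1  0.1 -0.2] after-turn shift [ 0.07  0.04 -0.59] F [-0.2  0.3  1. ] g 1.0
green66 [828.6 115.2  64.9  44.2 -72.5] [490.  85.]
green66 [629.3 147.6  68.2  25.8   4. ] [254.  28.]
green66 [645.9 -75.1  67.7  43.1   4. ] [255. 274.]
green66 [898.9 -72.3  98.9  22.6 -72.5] [505. 281.]
green66 [780.9 116.6  45.3  17.5 -86.8] [428.  82.]
black58 [ 651.3 -142.2  607.2  180.1    4. ] [256. 335.]
black58 [634.7  75.3  47.9   9.8   4. ] [253. 120.]
black58 [636.1  50.8  48.1   8.4   4. ] [254. 146.]
black58 [635.3  61.8  47.7   8.2   4. ] [254. 134.]
black58 [639.7   5.1  47.6   9.2   4. ] [254. 194.]
black58 [639.   15.7  47.    8.    4. ] [254. 183.]
black58 [641.2  -8.8  47.1   8.4   4. ] [255. 206.]
black58 [631.3 117.6  46.6   2.4   4. ] [254.  70.]
black58 [643.7 -51.3  45.9   2.3   4. ] [254. 246.]
```

View pics/w4.png

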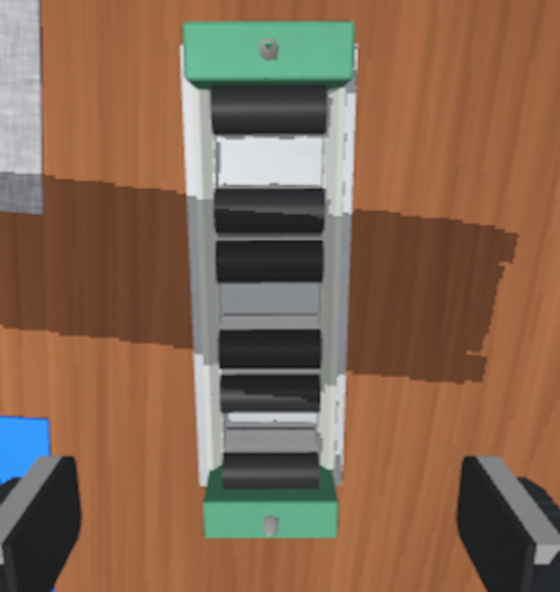

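The rack is clear in this view: heading 94.0°, six black tops, and light gaps at crop rows of about 160, 305 and 435. Next I place the gap centres from edge profiles along the row.

```bash
python3 - <<'E'
from h import *
ci=camera_info('wrist');print(np.round(ci['origin'],4),np.round(R.from_quat(ci['rotation']).as_matrix()[:,2],3))
w=cv2.imread('pics/w4raw.png')
v=w[:,240:268].max(2).mean(1)
m=(v<75)
e=np.flatnonzero(np.diff(m.astype(int)))
ax=np.array([-np.sin(np.radians(4)),np.cos(np.radians(4))]);c0=np.array([.6375,.031])
for r in e:
    out=[]
    for z in(.049,.058,.066):out.append(round(float((onplane(ci,[[254,r+1]],z)[0,:2]-c0)@ax*1000),1))
    print(r,'dark' if m[r+1] else 'light',out)
# lateral edges
h=cv2.cvtColor(w,cv2.COLOR_BGR2HSV).astype(int)
g=((h[...,0]>50)&(h[...,0]<95)&(h[...,1]>90)&(h[...,2]>30)).astype(np.uint8)*255
for c in blobs(g,150):
    q=c.reshape(-1,2)
    if 200<q[:,0].mean()<300:
        P=onplane(ci,q,.066)[:,:2]-c0;l=P@ax*1000;t=P@[ax[1],-ax[0]]*1000
        print('tower along',l.min().round(1),l.max().round(1),'across',t.min().round(1),t.max().round(1))
for c in blobs(mask(w[:,:,::-1].copy(),'black'),60)[1:]:
    P=onplane(ci,c.reshape(-1,2),.056)[:,:2]-c0;t=P@[ax[1],-ax[0]]*1000;print('packed across',t.min().round(1),t.max().round(1))
print(v[140:290].round().astype(int).tolist())
E
```

```text
[0.6315 0.1077 0.3565] [ 0.021 -0.302 -0.953]
43 dark [109.9, 108.9, 108.1]
55 light [100.2, 99.5, 98.9]
60 dark [96.1, 95.5, 95.0]
71 light [86.9, 86.6, 86.4]
101 dark [61.0, 61.5, 61.9]
111 light [52.1, 52.8, 53.5]
113 dark [50.3, 51.1, 51.8]
126 light [38.4, 39.5, 40.5]
129 dark [35.6, 36.8, 37.9]
152 light [13.7, 15.5, 17.2]
177 dark [-11.2, -8.6, -6.3]
198 light [-33.1, -29.9, -27.0]
202 dark [-37.4, -34.0, -31.0]
213 light [-49.3, -45.6, -42.3]
215 dark [-51.5, -47.7, -44.4]
221 light [-58.1, -54.2, -50.6]
244 dark [-84.3, -79.6, -75.4]
253 light [-94.9, -89.9, -85.4]
257 dark [-99.7, -94.5, -89.9]
264 light [-108.1, -102.7, -97.9]
353 dark [-227.6, -218.6, -210.7]
tower along 105.7 131.7 across -34.8 33.4
tower along -126.3 -83.1 across -33.2 34.4
packed across -24.4 23.8
packed across -24.7 23.7
packed across -24.7 23.4
packed across -24.0 23.9
packed across -23.8 23.6
packed across -23.2 24.2
packed across -24.2 22.7
packed across -23.0 23.2
[47, 47, 43, 40, 39, 38, 37, 36, 35, 34, 33, 31, 72, 123, 143, 143, 143, 143, 143, 142, 142, 142, 142, 142, 142, 142, 142, 142, 138, 113, 110, 144, 144, 143, 144, 144, 145, 126, 59, 34, 35, 36, 36, 38, 38, 40, 42, 45, 46, 46, 43, 40, 39, 38, 37, 36, 35, 34, 33, 98, 144, 130, 77, 33, 35, 36, 36, 38, 38, 40, 42, 47, 50, 62, 82, 84, 71, 63, 58, 55, 54, 51, 98, 173, 208, 208, 207, 190, 146, 144, 126, 81, 120, 144, 146, 144, 143, 144, 143, 145, 145, 146, 145, 137, 101, 37, 41, 44, 47, 49, 52, 55, 61, 70, 83, 90, 91, 85, 70, 60, 58, 56, 54, 54, 71, 88, 88, 88, 88, 88, 102, 138, 166, 174, 174, 174, 174, 174, 172, 165, 162, 163, 164, 165, 166, 166, 167, 167, 169, 170]
```

Gap centres sit about +1.3 mm along the row from my nominal (0.6375, 0.031), which is inside the calibration error. Each gap can be checked again while hovering over it. Now to the nearest cartridge, A.

```bash
python3 - <<'E'
from h import *
togo([.449,-.113,.215],21)
E
```

```text
clock 12.72 pos [0.6357 0.0308 0.2153] now-axes shift [-5.2  -7.86  0.03] turn [ -0.1   0.  -16.9] after-turn shift [-2.69 -9.03  0.01] F [-1.1  1.1  0. ] g 1.0
```

Emit:
move_arm --moves '[[[0,0,0],[0,0,-8.5],1],[[0,0,0],[0,0,-8.4],1],[[-0.3,-1,0],[0,0,0],1],[[-0.3,-1,0],[0,0,0],1],[[-0.3,-1,0],[0,0,0],1]]'

```text
clock: 13.35
position: [0.5727, -0.0155, 0.216]
ee_rot: [0.565, 0.825, 0.0, -0.0]
ft_force: [-0.3, 0.2, -0.5]
grip_width: 0.994
```

Emit:
move_arm --moves '[[[-0.3,-1,0],[0,0,0],1],[[-0.3,-1,0],[0,0,0],1],[[-0.3,-1,0],[0,0,0],1],[[-0.3,-1,0],[0,0,0],1],[[-0.3,-1,0],[0,0,0],1]]'

```text
clock: 13.98
position: [0.4697, -0.0956, 0.216]
ee_rot: [0.565, 0.825, 0.0, -0.0]
ft_force: [-0.1, -0.8, 0.4]
grip_width: 1.0
```

Emit:
move_arm --moves '[[[-0.3,-1,0],[0,0,0],1],[[0,0,0],[0,0,0],1]]'

```text
clock: 14.22
position: [0.449, -0.1123, 0.2162]
ee_rot: [0.566, 0.825, 0.001, -0.0]
ft_force: [0.4, 0.9, -0.5]
grip_width: 0.998
```

```bash
cat >> h.py <<'E'
def seeorange(name=None):
    ci=camera_info('wrist');w=camera('wrist')
    if name:cv2.imwrite(name,w[:,:,::-1])
    for c in blobs(mask(w,'orange'),200):
        print('orange',rect(ci,c,.050),c.reshape(-1,2).mean(0).round(),'bbox',cv2.boundingRect(c))
    return w,ci
E
python3 - <<'E'
from h import *
togo([.449,-.113,.029],21)
seeorange('pics/w5.png')
E
```

```text
clock 14.22 pos [ 0.449  -0.1123  0.2162] now-axes shift [-0.04 -0.02  7.49] turn [ 0.1 -0.1  0.1] after-turn shift [-0.03 -0.01  7.49] F [ 0.4  0.9 -0.5] g 1.0
orange [ 447.8 -113.    48.8   20.    21.1] [251. 167.] bbox (226, 157, 51, 21)
```

View pics/w5.png

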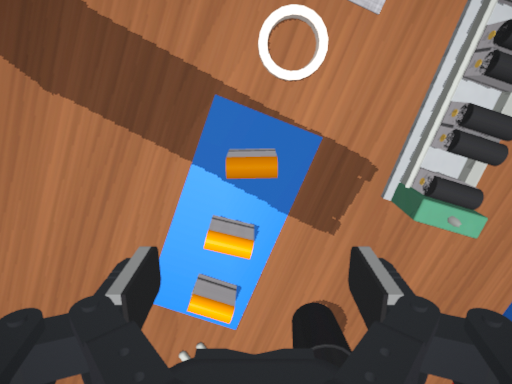

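Three cartridges are visible, with A at px (251,167). Its measured heading is 21.1°, centred under the TCP. Descending to grip it near the top.

Emit:
move_arm --moves '[[[-0.06,-0.05,1],[0,0,0],1],[[0,0,1],[0,0,0],1],[[0,0,1],[0,0,0],1],[[0,0,1],[0,0,0],1],[[0,0,1],[0,0,0],1]]'

```text
clock: 14.9
position: [0.4501, -0.1127, 0.0903]
ee_rot: [0.565, 0.825, 0.0, -0.0]
ft_force: [0.4, 0.6, 0.6]
grip_width: 1.002
```

Emit:
move_arm --moves '[[[0,0,1],[0,0,0],1],[[0,0,1],[0,0,0],1],[[0,0,0.45],[0,0,0],1],[[0,0,0],[0,0,0],1],[[0,0,0],[0,0,0],0.7]]' --squeeze 50

```text
clock: 15.52
position: [0.4503, -0.1139, 0.0307]
ee_rot: [0.565, 0.825, 0.0, 0.0]
ft_force: [-0.7, -0.7, 0.2]
grip_width: 0.817
```

Emit:
move_arm --moves '[[[0,0,0],[0,0,0],0.6],[[0,0,0],[0,0,0],0],[[0,0,0],[0,0,0],0],[[0,0,0],[0,0,0],0],[[0,0,0],[0,0,0],0]]'

```text
clock: 16.15
position: [0.4502, -0.114, 0.031]
ee_rot: [0.566, 0.825, 0.001, 0.0]
ft_force: [-2.3, 0.4, 7.1]
grip_width: 0.575
```

Emit:
move_arm --moves '[[[0,0,-0.4],[0,0,0],0],[[0,0,-0.8],[0,0,0],0],[[0,0,-1],[0,0,0],0],[[0,0,-1],[0,0,0],0],[[0,0,-1],[0,0,0],0]]'

```text
clock: 16.77
position: [0.4495, -0.1142, 0.1365]
ee_rot: [0.566, 0.825, 0.0, 0.0]
ft_force: [1.0, 0.2, -1.6]
grip_width: 0.575
```

Emit:
move_arm --moves '[[[0,0,-1],[0,0,0],0],[[0,0,-1],[0,0,0],0],[[0,0,-1],[0,0,0],0],[[0,0,0],[0,0,8.5],0],[[0,0,0],[0,0,8.5],0]]'

```text
clock: 17.4
position: [0.4496, -0.1143, 0.2109]
ee_rot: [0.683, 0.73, 0.001, 0.0]
ft_force: [-0.1, 0.7, -1.5]
grip_width: 0.575
```

```bash
python3 - <<'E'
from h import *
togo([.6323,.1047,.215],4)
seeorange()
E
```

```text
clock 17.4 pos [ 0.4496 -0.1143  0.2109] now-axes shift [ 8.25  7.87 -0.15] turn [ 0.1 -0.  -0.2] after-turn shift [ 8.23  7.9  -0.16] F [-0.1  0.7 -1.5] g 0.58
orange [ 458.5 -218.6  125.1   56.1    3.7] [254. 264.] bbox (195, 241, 119, 48)
```

Emit:
move_arm --moves '[[[0.91,0.875,0],[0,0,0],0],[[0.91,0.875,0],[0,0,0],0],[[0.91,0.875,0],[0,0,0],0],[[0.91,0.875,0],[0,0,0],0],[[0.91,0.875,0],[0,0,0],0]]'

```text
clock: 18.08
position: [0.551, 0.008, 0.2105]
ee_rot: [0.68, 0.733, 0.0, 0.0]
ft_force: [-1.0, 0.5, -1.3]
grip_width: 0.573
```

Emit:
move_arm --moves '[[[0.91,0.875,0],[0,0,0],0],[[0.91,0.875,0],[0,0,0],0],[[0.91,0.875,0],[0,0,0],0],[[0.95,0.875,0],[0,0,0],0],[[0,0,0],[0,0,0],0]]'

```text
clock: 18.7
position: [0.6315, 0.1081, 0.2097]
ee_rot: [0.679, 0.734, -0.0, -0.0]
ft_force: [-0.6, 1.1, -1.2]
grip_width: 0.574
```

```bash
cat >> h.py <<'E'
def tl(ci,uv,h):
    """pixel -> tool-frame x,y (mm) on the tool-horizontal plane h above the TCP"""
    o=get_obs();T=R.from_quat(o['ee_rot']);P=onplane(ci,uv,o['position'][2]+h)
    return T.inv().apply(P-o['position'])[:,:2]*1000
E
python3 - <<'E'
from h import *
togo([.6323,.1047,.036],4)
w,ci=seeorange('pics/w6.png')
m=mask(w,'orange');r=np.flatnonzero((m[:,235:270]>0).mean(1)>.5)
print('orange rows',r.min(),r.max())
for h in(.013,.016,.024):print(h,tl(ci,[[254,r.min()-.5],[254,r.max()+.5]],h).round(1).tolist())
v=w[:,240:268].max(2).mean(1);e=np.flatnonzero(np.diff((v<75).astype(int)))
T=get_obs()['position']
for q in e:
    if q<240:print(q,'dark' if v[q+1]<75 else 'light',[round(float(tl(ci,[[254,q+.5]],z-T[2])[0,0]),1) for z in(.049,.0515)])
E
```

```text
clock 18.7 pos [0.6315 0.1081 0.2097] now-axes shift [-0.14  0.02  6.95] turn [-0.   0.   0.5] after-turn shift [-0.14  0.02  6.95] F [-0.6  1.1 -1.2] g 0.57
orange [641.3   4.5 124.2  55.9   4.4] [254. 264.] bbox (196, 241, 118, 48)
orange [832.4 229.7  66.3  22.1 -72.2] [500.  45.] bbox (485, 6, 27, 84)
orange [417.7 208.9  52.2  14.3  81.2] [ 8. 37.] bbox (0, 0, 18, 66)
orange rows 241 287
0.013 [[13.9, 1.8], [-9.8, 1.9]]
0.016 [[15.5, 1.8], [-7.7, 1.9]]
0.024 [[19.5, 1.8], [-2.2, 1.9]]
139 dark [29.8, 30.2]
160 light [9.9, 10.5]
186 dark [-15.9, -15.2]
206 light [-36.7, -35.7]
212 dark [-43.1, -42.1]
213 light [-44.2, -43.1]
```

View pics/w6.png

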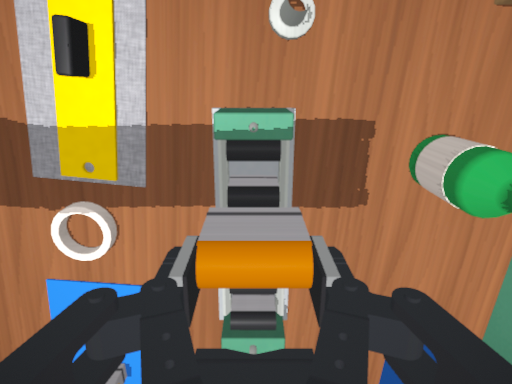

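The held cartridge A is at px (254,264), with its lower edge near row 209. The gap beyond it spans rows 160–186. I descend to just above the packed tops and compare the two there at similar depth.

Emit:
move_arm --moves '[[[-0.19,0,0.8],[0,0,0.5],0],[[0,0,1],[0,0,0],0],[[0,0,1],[0,0,0],0],[[0,0,1],[0,0,0],0],[[0,0,0],[0,0,0],0]]'

```text
clock: 19.38
position: [0.63, 0.0995, 0.1139]
ee_rot: [0.684, 0.729, -0.001, -0.001]
ft_force: [0.4, 1.2, -0.4]
grip_width: 0.566
```

```bash
python3 - <<'E'
from h import *
w0=cv2.imread('pics/w6.png')
# lateral: black column span at packed rows in w6 at z .056
ci=camera_info('wrist');
togo([.6323,.1047,.036],4)
w=camera('wrist');cv2.imwrite('pics/w7.png',cv2.resize(w[100:320,130:390,::-1],None,fx=2.5,fy=2.5,interpolation=cv2.INTER_CUBIC))
v=w[:,240:268].max(2).mean(1);print(v[60:260].round().astype(int).tolist())
np.save('w7.npy',w)
E
```

```text
clock 19.38 pos [0.63   0.0995 0.1139] now-axes shift [0.21 0.12 3.11] turn [-0.2  0.1 -0.4] after-turn shift [0.2  0.11 3.11] F [ 0.4  1.2 -0.4] g 0.57
[153, 153, 153, 153, 153, 153, 153, 154, 154, 154, 155, 155, 155, 155, 155, 155, 155, 155, 155, 156, 155, 156, 156, 156, 156, 156, 156, 156, 156, 156, 156, 156, 156, 156, 156, 156, 156, 157, 157, 158, 158, 158, 158, 153, 126, 89, 86, 86, 86, 85, 91, 123, 156, 168, 178, 183, 183, 182, 182, 182, 182, 182, 182, 182, 182, 179, 170, 168, 165, 164, 165, 164, 164, 164, 161, 155, 155, 160, 166, 165, 171, 174, 163, 158, 134, 110, 109, 109, 110, 107, 99, 82, 41, 35, 36, 36, 36, 37, 38, 40, 42, 44, 45, 45, 45, 45, 43, 40, 38, 37, 36, 36, 36, 35, 35, 35, 34, 33, 32, 30, 62, 114, 140, 140, 140, 140, 139, 139, 139, 139, 139, 139, 139, 139, 139, 140, 140, 141, 132, 98, 79, 117, 141, 142, 142, 141, 141, 142, 141, 141, 141, 130, 93, 63, 74, 112, 139, 140, 143, 142, 141, 142, 140, 139, 141, 141, 140, 139, 140, 140, 140, 141, 141, 143, 144, 141, 141, 140, 140, 141, 151, 170, 174, 178, 181, 184, 186, 189, 191, 193, 194, 196, 197, 198, 200, 201, 202, 204, 205, 206]
```

View pics/w7.png

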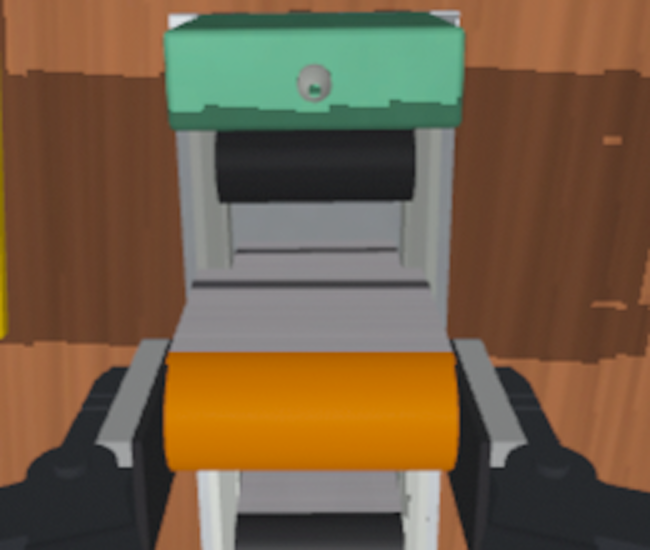

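```bash
python3 - <<'E'
from h import *
ci=camera_info('wrist');o=get_obs();z=o['position'][2];print(z)
T=R.from_quat(o['ee_rot']);cam=T.inv().apply(ci['origin']-o['position'])*1000;print('cam tool',cam.round(1))
print('held bottom',tl(ci,[[254,213.]],-.028)-[11,0],'held top',tl(ci,[[254,240.5]],.013)-[11,0])
print('held lateral top',tl(ci,[[196.8,265],[313.2,265]],.018).mean(0))
p=tl(ci,[[254,179.8]],.051-z);print('packed+ sil',p, 'gc',p[0,0]-23.5+11*np.cos(np.arctan2(cam[0]-p[0,0]-11,-cam[2]+(z-.049)*1000)))
print('packed- bot gc',tl(ci,[[254,200.]],.008-z)+[12.5,0])
print('packed+ lateral',tl(ci,[[216.8,165],[295.2,165]],.055-z).mean(0))
E
```

```text
0.11537222132403525
cam tool [  76.9    1.2 -141.3]
held bottom [[-2.77892466  1.37766868]] held top [[0.97473225 1.33526021]]
held lateral top [2.87231415 1.75931237]
packed+ sil [[16.94017034  1.41703273]] gc 4.146683736890177
packed- bot gc [[-0.14969413  1.45780039]]
packed+ lateral [27.90014822  2.68601993]
```

```bash
python3 - <<'E'
from h import *
w=cv2.imread('pics/w6.png');v=w[:,240:268].max(2).mean(1);print(v[200:245].round().astype(int).tolist())
w=np.load('w7.npy');v=w[:,240:268].max(2).mean(1);print(v[200:245].round().astype(int).tolist())
for k in range(3):
    o=get_obs();ci=camera_info('wrist');T=R.from_quat(o['ee_rot'])
    print(o['clock'],o['position'].round(4),(T.inv().apply(ci['origin']-o['position'])*1000).round(1),(T.inv()*R.from_quat(ci['rotation'])).as_rotvec(degrees=True).round(2))
    camera('top')
E
```

```text
[42, 40, 40, 40, 38, 38, 50, 111, 151, 150, 151, 139, 101, 69, 81, 120, 149, 150, 153, 152, 151, 152, 149, 149, 150, 151, 149, 149, 150, 150, 150, 151, 151, 153, 154, 151, 151, 150, 150, 151, 162, 180, 185, 189, 192]
[79, 117, 141, 142, 142, 141, 141, 142, 141, 141, 141, 130, 93, 63, 74, 112, 139, 140, 143, 142, 141, 142, 140, 139, 141, 141, 140, 139, 140, 140, 140, 141, 141, 143, 144, 141, 141, 140, 140, 141, 151, 170, 174, 178, 181]
19.425 [0.631  0.0996 0.1154] [  76.9    1.2 -141.3] [-13.82 -13.72  89.25]
19.475 [0.6317 0.0999 0.1162] [  76.8    1.2 -141.3] [-13.82 -13.72  89.25]
19.525 [0.6321 0.1002 0.1167] [  76.8    1.2 -141.2] [-13.82 -13.72  89.25]
```

Emit:
move_arm --moves '[[[0,0,0],[0,0,0],0],[[0,0,0],[0,0,0],0],[[0,0,0],[0,0,0],0],[[0,0,0],[0,0,0],0]]'

```text
clock: 20.08
position: [0.6315, 0.1006, 0.1151]
ee_rot: [0.684, 0.729, 0.0, -0.0]
ft_force: [0.7, -0.6, -1.9]
grip_width: 0.572
```

```bash
cat >> h.py <<'E'
def cross(v,lo,hi,lvl,up):
    """first sub-pixel row in [lo,hi) at which profile v crosses lvl (up: dark->light)"""
    for r in range(lo,hi):
        a,b=v[r],v[r+1]
        if (a<lvl<=b) if up else (a>=lvl>b):return r+(lvl-a)/(b-a)+.0
    return np.nan
def fit(lo=150,hi=200,colp=165,save=None):
    """held cartridge centre c and gap centre gc along tool x (mm), seen with the fixed hand-eye pose"""
    ci=camera_info('wrist');o=get_obs();w=camera('wrist')
    if save:cv2.imwrite(save,w[:,:,::-1])
    T=R.from_quat(o['ee_rot']);cam=T.inv().apply(ci['origin']-o['position'])*1000
    z=o['position'][2];v=w[:,240:268].max(2).mean(1)
    m=mask(w,'orange');r=np.flatnonzero((m[200:,240:268]>0).mean(1)>.5)+200
    print('pos',o['position'].round(4),'held c: top',(tl(ci,[[254,r.min()-.5]],.013)[0,0]-11).round(2),'bottom(206.7)',(tl(ci,[[254,206.7]],-.028)[0,0]-11).round(2))
    s=cross(v,lo,hi,75,True);p=tl(ci,[[254,s]],.051-z)[0,0]
    th=np.arctan2(cam[0]-p-11,-cam[2]+(z-.049)*1000);p=tl(ci,[[254,s]],.049+.011*np.sin(th)-z)[0,0]
    print('sil row',round(s,1),'gc',round(p-23.5+11*np.cos(th),2))
    return w,ci,v
E
python3 - <<'E'
from h import *
w,ci,v=fit();togo([.6323,.1047,.036],4)
print(v[85:100].round(),v[178:184].round())
E
```

```text
pos [0.6315 0.1006 0.1151] held c: top 0.89 bottom(206.7) 0.9
sil row 181.4 gc 3.21
clock 20.12 pos [0.6315 0.1006 0.115 ] now-axes shift [0.16 0.04 3.16] turn [-0.  -0.  -0.4] after-turn shift [0.16 0.04 3.16] F [ 0.4 -0.5 -1.2] g 0.57
[150. 150. 150. 150. 150. 151. 151. 151. 150. 150. 150. 150. 151. 151.
 151.] [ 31.  31.  29.  53. 105. 135.]
```

Now consistent: held centre c=0.9 mm from both its edges, gap centre 3.2 mm along tool x. I shift 2.3 mm and descend in stages.

Emit:
move_arm --moves '[[[0.09,0.03,0],[0,0,-0.4],0],[[0,0,0.6],[0,0,0],0],[[0,0,0.6],[0,0,0],0],[[0,0,0],[0,0,0],0],[[0,0,0],[0,0,0],0]]'

```text
clock: 20.75
position: [0.6322, 0.1027, 0.085]
ee_rot: [0.682, 0.731, -0.0, -0.0]
ft_force: [0.2, -0.6, -1.5]
grip_width: 0.573
```

```bash
python3 - <<'E'
from h import *
w,ci,v=fit(180,206,save=None);togo([.6323,.1047,.036],4);cv2.imwrite('pics/w8.png',cv2.resize(w[100:320,130:390,::-1],None,fx=2.5,fy=2.5,interpolation=cv2.INTER_CUBIC))
E
```

```text
pos [0.6322 0.1027 0.085 ] held c: top 1.06 bottom(206.7) 1.02
sil row 199.7 gc 1.43
clock 20.8 pos [0.6324 0.1028 0.0853] now-axes shift [0.08 0.   1.97] turn [ 0. -0.  0.] after-turn shift [0.08 0.   1.97] F [-0.6  0.  -1.1] g 0.58
```

View pics/w8.png

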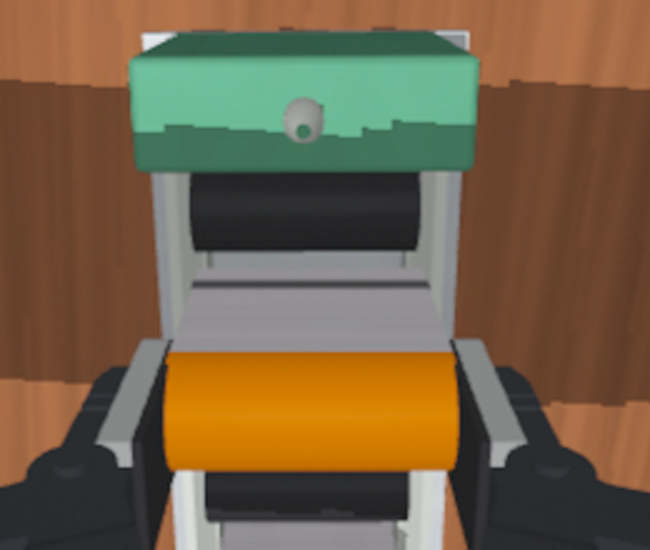

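Held centre and gap now agree to 0.4 mm. The packed centre column at crop 305 against 309 for the held one calls for a 1 mm sideways trim. Then I insert.

Emit:
move_arm --moves '[[[0.02,-0.03,0.4],[0,0,0],0],[[0,0,0.5],[0,0,0],0],[[0,0,0.4],[0,0,0],0],[[0,0,0.2],[0,0,0],0],[[0,0,0],[0,0,0],0]]'

```text
clock: 21.42
position: [0.6311, 0.1033, 0.0471]
ee_rot: [0.682, 0.731, -0.0, -0.0]
ft_force: [-0.2, 0.2, -1.7]
grip_width: 0.571
```

```bash
python3 - <<'E'
from h import *
togo([.6323,.1047,.036],4)
E
```

```text
clock 21.43 pos [0.6311 0.1033 0.0471] now-axes shift [0.05 0.05 0.44] turn [-0.  0.  0.] after-turn shift [0.05 0.05 0.44] F [-0.2  0.2 -1.7] g 0.57
```

Emit:
move_arm --moves '[[[0,0,0.2],[0,0,0],0],[[0,0,0.16],[0,0,0],0],[[0,0,0],[0,0,0],0],[[0,0,0],[0,0,0],0]]'

```text
clock: 21.92
position: [0.6314, 0.1034, 0.0387]
ee_rot: [0.682, 0.732, 0.0, 0.0]
ft_force: [-0.2, 1.1, -1.2]
grip_width: 0.574
```

Emit:
move_arm --moves '[[[0,0,0.08],[0,0,0],0],[[0,0,0],[0,0,0],0],[[0,0,0.04],[0,0,0],0],[[0,0,0],[0,0,0],0]]'

```text
clock: 22.42
position: [0.6314, 0.1034, 0.0361]
ee_rot: [0.682, 0.731, 0.0, -0.0]
ft_force: [-2.7, -0.0, 5.0]
grip_width: 0.573
```

Seated: contact at z=0.0361 as predicted. Release and rise, then go to cartridge B.

Emit:
move_arm --moves '[[[0,0,0],[0,0,0],0.75],[[0,0,0],[0,0,0],0.75],[[0,0,0],[0,0,0],0.75],[[0,0,-0.4],[0,0,0],0.8],[[0,0,-1],[0,0,0],0.8]]'

```text
clock: 23.05
position: [0.6307, 0.1032, 0.0705]
ee_rot: [0.682, 0.731, -0.001, -0.0]
ft_force: [0.4, -0.7, 0.1]
grip_width: 0.803
```

Emit:
move_arm --moves '[[[0,0,-1],[0,0,0],1],[[0,0,-1],[0,0,0],1],[[0,0,-1],[0,0,0],1],[[0,0,-1],[0,0,0],1],[[0,0,-1],[0,0,0],1]]'

```text
clock: 23.68
position: [0.6314, 0.1032, 0.1972]
ee_rot: [0.682, 0.731, 0.0, 0.0]
ft_force: [-0.9, 1.0, -1.0]
grip_width: 1.003
```

Emit:
move_arm --moves '[[[0,0,-0.8],[0,0,0],1],[[0,0,0],[0,0,0],1],[[0,0,0],[0,0,0],1]]'

```text
clock: 24.05
position: [0.631, 0.1033, 0.215]
ee_rot: [0.682, 0.731, -0.0, -0.0]
ft_force: [-0.5, -0.2, 0.0]
grip_width: 0.994
```

```bash
python3 - <<'E'
from h import *
w,ci=seeorange('pics/w9.png')
togo([.4562,-.2005,.215],6.6)
E
```

```text
orange [835.5 223.4  81.   24.3 -68.8] [498.  49.] bbox (481, 0, 31, 98)
orange [632.8 104.3  49.8  20.9   4. ] [254. 166.] bbox (229, 156, 52, 22)
orange [413.4 186.   95.5  19.9  82. ] [12. 59.] bbox (0, 0, 24, 115)
orange [810.9 237.4  46.2  10.3  88.3] [473.  34.] bbox (463, 0, 25, 60)
orange [793.2 235.4  46.7  11.6 -86.9] [453.  31.] bbox (443, 0, 19, 61)
clock 24.1 pos [0.6309 0.1033 0.2146] now-axes shift [-11.63  -7.82  -0.  ] turn [-0.1  0.  -2.6] after-turn shift [-1.127e+01 -8.340e+00 -1.000e-02] F [-0.5 -1.  -0.4] g 1.0
```

View pics/w9.png

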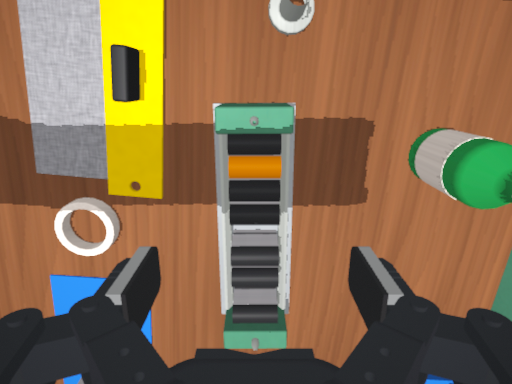

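A is seated between its neighbours at px (254,166), level with the black tops. The cover has been knocked: it has moved about 35 mm towards the rack on the mat and is still flat. I will remeasure it later and go on to B now.

Emit:
move_arm --moves '[[[-0.94,-0.695,0],[0,0,-2.6],1],[[-0.94,-0.695,0],[0,0,0],1],[[-0.94,-0.695,0],[0,0,0],1],[[-0.94,-0.695,0],[0,0,0],1],[[-0.94,-0.695,0],[0,0,0],1]]'

```text
clock: 24.72
position: [0.5565, -0.0237, 0.2148]
ee_rot: [0.665, 0.747, -0.0, -0.0]
ft_force: [0.3, -0.7, -0.8]
grip_width: 0.996
```

Emit:
move_arm --moves '[[[-0.94,-0.695,0],[0,0,0],1],[[-0.94,-0.695,0],[0,0,0],1],[[-0.94,-0.695,0],[0,0,0],1],[[-0.94,-0.695,0],[0,0,0],1],[[-0.94,-0.695,0],[0,0,0],1]]'

```text
clock: 25.35
position: [0.4836, -0.151, 0.2155]
ee_rot: [0.665, 0.747, 0.0, -0.0]
ft_force: [0.6, -0.7, 0.3]
grip_width: 0.998
```

Emit:
move_arm --moves '[[[-0.94,-0.695,0],[0,0,0],1],[[-0.94,-0.695,0],[0,0,0],1],[[0,0,0],[0,0,0],1],[[0,0,0],[0,0,0],1],[[0,0,0],[0,0,0],1]]'

```text
clock: 25.98
position: [0.4559, -0.1994, 0.2155]
ee_rot: [0.665, 0.747, 0.0, -0.0]
ft_force: [0.4, -0.4, -0.3]
grip_width: 0.999
```

```bash
python3 - <<'E'
from h import *
w,ci=seeorange()
togo([.4562,-.2005,.031],6.6)
E
```

```text
orange [ 456.1 -205.2   48.8   10.1    6.7] [252. 174.] bbox (227, 168, 51, 11)
orange [ 455.  -195.3   48.3    9.9    6.7] [252. 162.] bbox (227, 158, 51, 11)
clock 26.02 pos [ 0.4559 -0.1995  0.2154] now-axes shift [-0.04  0.01  7.38] turn [-0.  -0.   0.1] after-turn shift [-0.04  0.01  7.38] F [-0.5 -0.1 -0.2] g 1.0
```

Emit:
move_arm --moves '[[[-0.07,-0.02,1],[0,0,0],1],[[0,0,1],[0,0,0],1],[[0,0,1],[0,0,0],1],[[0,0,1],[0,0,0],1],[[0,0,1],[0,0,0],1]]'

```text
clock: 26.65
position: [0.4556, -0.2014, 0.0896]
ee_rot: [0.665, 0.747, -0.0, -0.0]
ft_force: [-0.1, -1.1, 0.8]
grip_width: 1.006
```

Emit:
move_arm --moves '[[[0,0,1],[0,0,0],1],[[0,0,1],[0,0,0],1],[[0,0,0.38],[0,0,0],1],[[0,0,0],[0,0,0],1],[[0,0,0],[0,0,0],0.7]]'

```text
clock: 27.28
position: [0.456, -0.202, 0.0319]
ee_rot: [0.665, 0.747, 0.0, 0.001]
ft_force: [0.3, 0.7, -0.3]
grip_width: 0.82
```

Emit:
move_arm --moves '[[[0,0,0],[0,0,0],0.6],[[0,0,0],[0,0,0],0],[[0,0,0],[0,0,0],0],[[0,0,0],[0,0,0],0],[[0,0,0],[0,0,0],0]]'

```text
clock: 27.9
position: [0.4559, -0.2021, 0.032]
ee_rot: [0.665, 0.747, 0.001, 0.0]
ft_force: [-1.9, 0.1, 7.9]
grip_width: 0.574
```

Emit:
move_arm --moves '[[[0,0,-0.4],[0,0,0],0],[[0,0,-0.8],[0,0,0],0],[[0,0,-1],[0,0,0],0],[[0,0,-1],[0,0,0],0],[[0,0,-1],[0,0,0],0]]'

```text
clock: 28.52
position: [0.4551, -0.202, 0.1374]
ee_rot: [0.665, 0.747, 0.0, 0.0]
ft_force: [-0.2, 0.1, -1.8]
grip_width: 0.57
```

Emit:
move_arm --moves '[[[0,0,-0.4],[0,0,2.6],0],[[0,0,0],[0,0,0],0]]'

```text
clock: 28.78
position: [0.4557, -0.2021, 0.147]
ee_rot: [0.682, 0.732, 0.001, 0.001]
ft_force: [0.9, 0.4, -2.7]
grip_width: 0.573
```

```bash
python3 - <<'E'
from h import *
w,ci=seeorange('pics/w10.png')
togo([.637,.031,.115],4)
E
```

```text
orange [ 462.  -267.6   97.6   43.3    3.9] [254. 264.] bbox (196, 241, 117, 47)
clock 28.82 pos [ 0.4553 -0.2019  0.1463] now-axes shift [8.77 7.91 1.26] turn [ 0.  -0.   0.1] after-turn shift [8.78 7.9  1.25] F [ 0.3  0.3 -2.6] g 0.58
```

Emit:
move_arm --moves '[[[0.975,0.878,0],[0,0,0],0],[[0.975,0.878,0],[0,0,0],0],[[0.975,0.878,0],[0,0,0],0],[[0.975,0.878,0],[0,0,0],0],[[0.975,0.878,0],[0,0,0],0]]'

```text
clock: 29.45
position: [0.5564, -0.0718, 0.1452]
ee_rot: [0.682, 0.732, -0.001, -0.0]
ft_force: [-0.2, -0.6, -2.1]
grip_width: 0.574
```

Emit:
move_arm --moves '[[[0.975,0.878,0],[0,0,0],0],[[0.975,0.878,0],[0,0,0],0],[[0.975,0.878,0],[0,0,0],0],[[0.975,0.878,0.3],[0,0,0],0],[[0,0,0.9],[0,0,0],0]]'

```text
clock: 30.08
position: [0.6383, 0.034, 0.1152]
ee_rot: [0.68, 0.733, 0.001, -0.0]
ft_force: [-0.5, 0.3, -1.8]
grip_width: 0.574
```

Emit:
move_arm --moves '[[[0,0,0],[0,0,0],0],[[0,0,0],[0,0,0],0],[[0,0,0],[0,0,0],0],[[0,0,0],[0,0,0],0]]'

```text
clock: 30.58
position: [0.6372, 0.0306, 0.1167]
ee_rot: [0.682, 0.731, 0.0, 0.0]
ft_force: [0.1, -0.2, -1.4]
grip_width: 0.574
```

```bash
python3 - <<'E'
from h import *
w,ci,v=fit(150,200);print(v[145:210].round().astype(int).tolist());togo([.637,.031,.037],4)
cv2.imwrite('pics/w11.png',cv2.resize(w[60:320,130:390,::-1],None,fx=2.2,fy=2.2,interpolation=cv2.INTER_CUBIC))
E
```

```text
pos [0.6372 0.0306 0.1167] held c: top -0.21 bottom(206.7) 0.79
sil row 184.4 gc 0.56
[21, 30, 52, 65, 88, 115, 101, 52, 23, 24, 25, 26, 26, 26, 27, 27, 27, 27, 29, 31, 33, 34, 34, 34, 34, 32, 30, 29, 28, 27, 27, 26, 26, 25, 26, 25, 24, 23, 22, 59, 100, 113, 114, 113, 114, 113, 113, 113, 113, 113, 113, 113, 113, 113, 114, 115, 105, 74, 66, 98, 116, 116, 115, 115, 115]
clock 30.62 pos [0.6372 0.0306 0.1166] now-axes shift [ 0.01 -0.01  3.18] turn [ 0. -0.  0.] after-turn shift [ 0.01 -0.01  3.18] F [ 0.2  0.8 -1.7] g 0.57
```

View pics/w11.png

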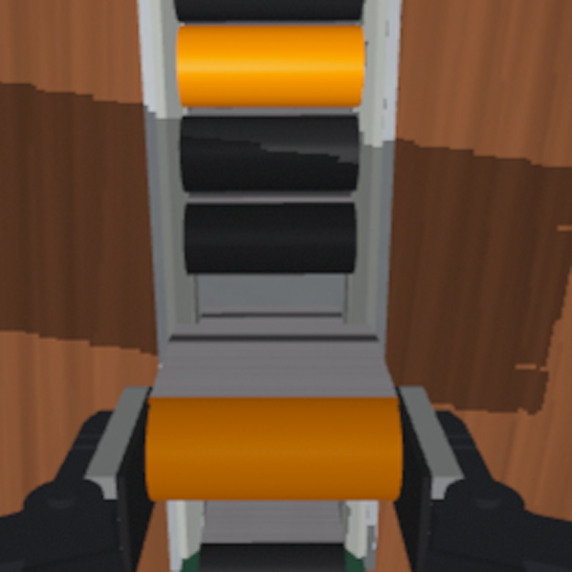

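```bash
python3 - <<'E'
from h import *
w,ci,v=fit(150,200)
print(v[208:246].round().astype(int).tolist());r=np.arange(210,217);d=v[220]-v[210:217].clip(0,v[220]);print('groove',(r*d).sum()/d.sum())
a=np.load('w7.npy')[:,240:268].max(2).mean(1);d=a[220]-a[210:217].clip(0,a[220]);print('groove A',(r*d).sum()/d.sum())
for im,n in((w,'B'),(np.load('w7.npy'),'A')):
    x=(im[...,0].astype(float)-im[...,2])[:,240:268].mean(1);print(n,x[236:245].round(),x[283:292].round())
E
```

```text
pos [0.6372 0.0306 0.1166] held c: top -0.2 bottom(206.7) 0.79
sil row 184.5 gc 0.5
[115, 115, 114, 106, 75, 49, 60, 91, 114, 116, 117, 116, 115, 116, 114, 114, 116, 115, 114, 114, 116, 115, 115, 116, 116, 117, 117, 116, 115, 114, 116, 117, 129, 144, 148, 151, 154, 157]
groove 213.22953479985574
groove A 213.25449910017997
B [ -0.  -0.  -0.   9.  55. 144. 148. 151. 154.] [164. 161. 158. 153.  66.  -1.  -1.  -1.  -1.]
A [ -1.  -1.  -0.  -1.  33. 170. 174. 178. 181.] [195. 192. 189. 185. 149.  58.  -0.  -1.  -1.]
```

B is aligned to about 0.3 mm along the row and centred sideways (crop 271 against 272). Inserting.

Emit:
move_arm --moves '[[[0.01,0,0.8],[0,0,0],0],[[0,0,0.8],[0,0,0],0],[[0,0,0.6],[0,0,0],0],[[0,0,0.4],[0,0,0],0],[[0,0,0],[0,0,0],0]]'

```text
clock: 31.3
position: [0.6365, 0.0309, 0.0501]
ee_rot: [0.682, 0.731, -0.001, -0.0]
ft_force: [0.5, -0.2, -1.3]
grip_width: 0.574
```

Emit:
move_arm --moves '[[[0,0,0.2],[0,0,0],0],[[0,0,0.2],[0,0,0],0],[[0,0,0.1],[0,0,0],0],[[0,0,0],[0,0,0],0]]'

```text
clock: 31.8
position: [0.6369, 0.031, 0.0384]
ee_rot: [0.682, 0.731, -0.0, -0.0]
ft_force: [0.1, 0.8, -1.0]
grip_width: 0.569
```

Emit:
move_arm --moves '[[[0,0,0.06],[0,0,0],0],[[0,0,0.04],[0,0,0],0],[[0,0,0],[0,0,0],0]]'

```text
clock: 32.17
position: [0.6372, 0.0311, 0.0371]
ee_rot: [0.682, 0.731, 0.0, -0.0]
ft_force: [-4.1, 0.8, 8.0]
grip_width: 0.572
```

Seated. Release, rise, and go to C.

Emit:
move_arm --moves '[[[0,0,-0.02],[0,0,0],0.75],[[0,0,0],[0,0,0],0.75],[[0,0,0],[0,0,0],0.75],[[0,0,-0.4],[0,0,0],0.8],[[0,0,-1],[0,0,0],0.8]]'

```text
clock: 32.8
position: [0.6363, 0.0309, 0.0715]
ee_rot: [0.682, 0.731, -0.001, -0.001]
ft_force: [0.0, -0.2, 0.1]
grip_width: 0.802
```

Emit:
move_arm --moves '[[[0,0,-1],[0,0,0],1],[[0,0,-1],[0,0,0],1],[[0,0,-1],[0,0,0],1],[[0,0,-1],[0,0,0],1],[[0,0,-1],[0,0,0],1]]'

```text
clock: 33.42
position: [0.637, 0.0309, 0.1982]
ee_rot: [0.682, 0.731, 0.0, 0.0]
ft_force: [0.2, 0.2, 0.1]
grip_width: 0.996
```

```bash
python3 - <<'E'
from h import *
togo([.4645,-.2845,.215],.6)
E
```

```text
clock 33.42 pos [0.637  0.0309 0.1982] now-axes shift [-12.1   -7.77  -0.68] turn [ 0.  -0.   3.4] after-turn shift [-12.54  -7.03  -0.67] F [0.2 0.2 0.1] g 1.0
```

Emit:
move_arm --moves '[[[0,0,-0.5],[0,0,3.4],1],[[-0.965,-0.541,0],[0,0,0],1],[[-0.965,-0.541,0],[0,0,0],1],[[-0.965,-0.541,0],[0,0,0],1],[[-0.965,-0.541,0],[0,0,0],1]]'

```text
clock: 34.05
position: [0.5829, -0.068, 0.2091]
ee_rot: [0.704, 0.711, 0.0, -0.0]
ft_force: [0.2, -0.4, 0.7]
grip_width: 1.0
```

Emit:
move_arm --moves '[[[-0.965,-0.541,0],[0,0,0],1],[[-0.965,-0.541,0],[0,0,0],1],[[-0.965,-0.541,0],[0,0,0],1],[[-0.965,-0.541,0],[0,0,0],1],[[-0.965,-0.541,0],[0,0,0],1]]'

```text
clock: 34.67
position: [0.5165, -0.189, 0.209]
ee_rot: [0.703, 0.711, 0.0, -0.0]
ft_force: [-0.0, -1.0, -0.0]
grip_width: 1.0
```

Emit:
move_arm --moves '[[[-0.965,-0.541,0],[0,0,0],1],[[-0.965,-0.541,0],[0,0,0],1],[[-0.965,-0.541,0],[0,0,0],1],[[-0.965,-0.541,0],[0,0,0],1],[[0,0,0],[0,0,0],1]]'

```text
clock: 35.3
position: [0.4626, -0.2872, 0.2092]
ee_rot: [0.705, 0.709, -0.0, 0.0]
ft_force: [0.1, 0.6, -0.4]
grip_width: 1.001
```

Emit:
move_arm --moves '[[[0,0,0],[0,0,0],1],[[0,0,0],[0,0,0],1]]'

```text
clock: 35.55
position: [0.465, -0.2837, 0.2089]
ee_rot: [0.703, 0.711, 0.0, -0.0]
ft_force: [-0.5, 0.5, -1.0]
grip_width: 1.001
```

```bash
python3 - <<'E'
from h import *
w,ci=seeorange()
togo([.4645,-.2845,.031],.6)
E
```

```text
orange [ 464.2 -289.5   48.8    7.9    0.7] [252. 175.] bbox (226, 171, 52, 9)
orange [ 464.1 -277.7   48.3    7.7    0.7] [251. 163.] bbox (226, 159, 52, 9)
orange [ 261.3 -167.8   34.5   17.    87.4] [11. 34.] bbox (0, 9, 23, 46)
clock 35.6 pos [ 0.465  -0.2838  0.2089] now-axes shift [-0.03 -0.02  7.12] turn [-0.  -0.   0.1] after-turn shift [-0.03 -0.02  7.12] F [ 0.5  0.1 -0.2] g 1.0
```

Emit:
move_arm --moves '[[[-0.04,-0.03,1],[0,0,0],1],[[0,0,1],[0,0,0],1],[[0,0,1],[0,0,0],1],[[0,0,1],[0,0,0],1],[[0,0,1],[0,0,0],1]]'

```text
clock: 36.22
position: [0.4642, -0.2849, 0.0831]
ee_rot: [0.703, 0.711, 0.0, -0.0]
ft_force: [-0.3, -0.5, 0.8]
grip_width: 0.999
```

Emit:
move_arm --moves '[[[0,0,1],[0,0,0],1],[[0,0,0.8],[0,0,0],1],[[0,0,0.32],[0,0,0],1],[[0,0,0],[0,0,0],1],[[0,0,0],[0,0,0],0.7]]'

```text
clock: 36.85
position: [0.4644, -0.2858, 0.0318]
ee_rot: [0.703, 0.711, 0.0, 0.001]
ft_force: [0.8, -1.0, 1.0]
grip_width: 0.813
```

Emit:
move_arm --moves '[[[0,0,0],[0,0,0],0.6],[[0,0,0],[0,0,0],0],[[0,0,0],[0,0,0],0],[[0,0,0],[0,0,0],0],[[0,0,0],[0,0,0],0]]'

```text
clock: 37.48
position: [0.4643, -0.2858, 0.0319]
ee_rot: [0.703, 0.711, 0.0, 0.0]
ft_force: [-1.3, 1.2, 5.9]
grip_width: 0.576
```

Emit:
move_arm --moves '[[[0,0,-0.4],[0,0,0],0],[[0,0,-0.8],[0,0,0],0],[[0,0,-1],[0,0,0],0],[[0,0,-1],[0,0,0],0],[[0,0,-1],[0,0,0],0]]'

```text
clock: 38.1
position: [0.4639, -0.2857, 0.1382]
ee_rot: [0.703, 0.711, 0.0, 0.0]
ft_force: [1.2, -0.3, -1.8]
grip_width: 0.579
```

Emit:
move_arm --moves '[[[0,0,-0.4],[0,0,-3.4],0],[[0,0,0],[0,0,0],0]]'

```text
clock: 38.35
position: [0.4644, -0.2859, 0.1477]
ee_rot: [0.682, 0.731, 0.001, 0.001]
ft_force: [0.7, 0.6, -2.0]
grip_width: 0.577
```

```bash
python3 - <<'E'
from h import *
togo([.642,-.041,.115],4)
E
```

```text
clock 38.35 pos [ 0.4644 -0.2859  0.1477] now-axes shift [9.28 7.77 1.33] turn [ 0.1  0.  -0. ] after-turn shift [9.28 7.77 1.31] F [ 0.7  0.6 -2. ] g 0.58
```

Emit:
move_arm --moves '[[[0.928,0.777,0],[0,0,0],0],[[0.928,0.777,0],[0,0,0],0],[[0.928,0.777,0],[0,0,0],0],[[0.928,0.777,0],[0,0,0],0],[[0.928,0.777,0],[0,0,0],0]]'

```text
clock: 38.98
position: [0.5528, -0.1621, 0.1459]
ee_rot: [0.682, 0.731, -0.0, -0.0]
ft_force: [-0.3, -0.4, -2.5]
grip_width: 0.576
```

Emit:
move_arm --moves '[[[0.928,0.777,0],[0,0,0],0],[[0.928,0.777,0],[0,0,0],0],[[0.928,0.777,0],[0,0,0],0],[[0.928,0.777,0.3],[0,0,0],0],[[0.928,0.777,0.9],[0,0,0],0]]'

```text
clock: 39.6
position: [0.6424, -0.0397, 0.1166]
ee_rot: [0.682, 0.731, 0.001, 0.001]
ft_force: [0.4, -0.3, -2.1]
grip_width: 0.572
```

Emit:
move_arm --moves '[[[0,0,0],[0,0,0],0],[[0,0,0],[0,0,0],0],[[0,0,0],[0,0,0],0],[[0,0,0],[0,0,0],0]]'

```text
clock: 40.1
position: [0.6413, -0.0413, 0.1167]
ee_rot: [0.682, 0.731, 0.0, 0.0]
ft_force: [-0.0, 0.3, -2.3]
grip_width: 0.57
```

```bash
python3 - <<'E'
from h import *
w,ci,v=fit(165,200);print(v[150:216].round().astype(int).tolist());togo([.642,-.041,.037],4)
r=np.arange(210,217);d=v[220]-v[210:217].clip(0,v[220]);print('groove',(r*d).sum()/d.sum())
cv2.imwrite('pics/w12.png',cv2.resize(w[60:320,130:390,::-1],None,fx=2.2,fy=2.2,interpolation=cv2.INTER_CUBIC))
E
```

```text
pos [ 0.6413 -0.0413  0.1167] held c: top 0.66 bottom(206.7) 0.68
sil row 184.7 gc 0.22
[126, 159, 142, 82, 39, 40, 41, 42, 42, 43, 44, 44, 44, 44, 47, 50, 52, 54, 54, 54, 53, 51, 49, 46, 45, 44, 44, 43, 42, 42, 42, 41, 40, 39, 37, 88, 138, 152, 152, 152, 152, 152, 152, 152, 153, 153, 153, 153, 154, 155, 157, 158, 143, 94, 102, 143, 159, 159, 159, 158, 158, 142, 91, 74, 99, 140]
clock 40.15 pos [ 0.6413 -0.0411  0.1165] now-axes shift [-0.    0.03  3.18] turn [ 0. -0. -0.] after-turn shift [0.   0.03 3.18] F [-0.5 -0.1 -2.4] g 0.57
groove 212.99972070939813
```

View pics/w12.png

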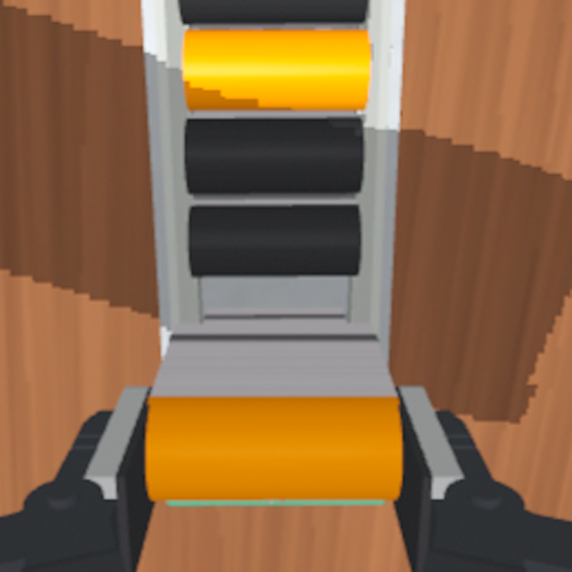

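C matches gap 3 to within 0.5 mm. The packed centre at crop 275 against 272.5 for the held one calls for a 0.6 mm sideways trim. Inserting.

Emit:
move_arm --moves '[[[-0.01,0.03,0.8],[0,0,0],0],[[0,0,0.8],[0,0,0],0],[[0,0,0.6],[0,0,0],0],[[0,0,0.4],[0,0,0],0],[[0,0,0],[0,0,0],0]]'

```text
clock: 40.78
position: [0.6416, -0.0407, 0.0501]
ee_rot: [0.682, 0.731, -0.001, -0.0]
ft_force: [-0.4, -0.0, -1.6]
grip_width: 0.575
```

Emit:
move_arm --moves '[[[0,0,0.2],[0,0,0],0],[[0,0,0.2],[0,0,0],0],[[0,0,0.1],[0,0,0],0],[[0,0,0.05],[0,0,0],0],[[0,0,0],[0,0,0],0]]'

```text
clock: 41.4
position: [0.6421, -0.0407, 0.0373]
ee_rot: [0.682, 0.731, 0.0, -0.0]
ft_force: [-0.5, 0.4, -1.3]
grip_width: 0.568
```

Emit:
move_arm --moves '[[[0,0,0.05],[0,0,0],0],[[0,0,0],[0,0,0],0]]'

```text
clock: 41.65
position: [0.6423, -0.0407, 0.037]
ee_rot: [0.682, 0.731, 0.0, -0.0]
ft_force: [-3.1, -0.5, 6.3]
grip_width: 0.571
```

Emit:
move_arm --moves '[[[0,0,-0.02],[0,0,0],0.75],[[0,0,0],[0,0,0],0.75],[[0,0,0],[0,0,0],0.75],[[0,0,-0.4],[0,0,0],0.8],[[0,0,-1],[0,0,0],0.8]]'

```text
clock: 42.28
position: [0.6414, -0.0406, 0.0715]
ee_rot: [0.682, 0.731, -0.001, -0.001]
ft_force: [0.1, 0.4, 0.1]
grip_width: 0.795
```

Emit:
move_arm --moves '[[[0,0,-1],[0,0,0],1],[[0,0,-1],[0,0,0],1],[[0,0,-1],[0,0,0],1],[[0,0,-1],[0,0,0],1],[[0,0,-1],[0,0,0],1]]'

```text
clock: 42.9
position: [0.6421, -0.0408, 0.1982]
ee_rot: [0.682, 0.731, 0.0, 0.0]
ft_force: [0.7, 1.1, -0.4]
grip_width: 0.996
```

Emit:
move_arm --moves '[[[0,0,-0.6],[0,0,0],1],[[0,0,0],[0,0,0],1],[[0,0,0],[0,0,0],1]]'

```text
clock: 43.28
position: [0.6417, -0.0405, 0.2105]
ee_rot: [0.682, 0.732, -0.0, -0.001]
ft_force: [0.2, 0.1, -0.3]
grip_width: 0.998
```

```bash
python3 - <<'E'
from h import *
w,ci=seeorange()
v=w[:,240:268].max(2).mean(1)
ci=camera_info('top');t=camera('top');cv2.imwrite('pics/t13.png',cv2.resize(t[100:300,80:380,::-1],None,fx=2.6,fy=2.6,interpolation=cv2.INTER_CUBIC))
for c in blobs(mask(t,'yellow'),300):print(rect(ci,c,.008),c.reshape(-1,2).mean(0).round())
togo([.46,.2,.215],0)
E
```

```text
orange [643.8 -39.4  50.   20.6   4. ] [256. 168.] bbox (229, 157, 53, 22)
[ 893.2 -485.8  159.8  128.8   89.7] [411.  79.]
[504.5 215.9 192.8  60.1  88.4] [167. 204.]
clock 43.38 pos [ 0.6416 -0.0406  0.2104] now-axes shift [10.11 -6.57 -0.17] turn [-0.1 -0.   4. ] after-turn shift [ 9.62 -7.27 -0.18] F [ 0.7 -0.2 -0.3] g 1.0
```

View pics/t13.png

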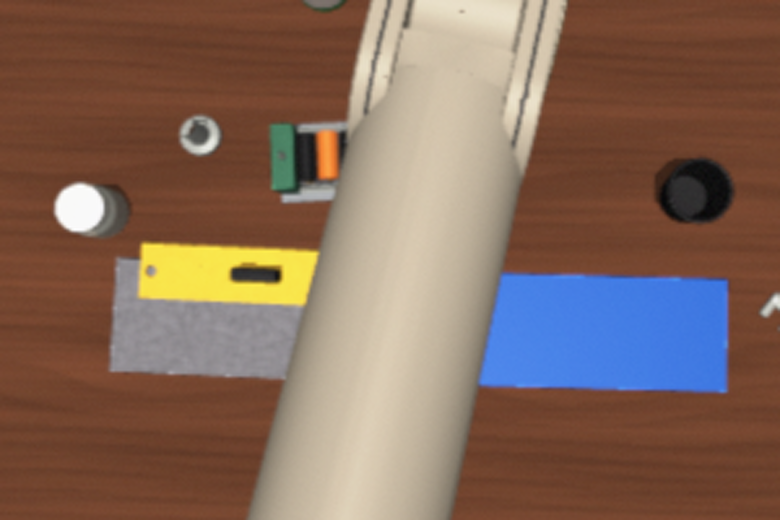

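The cover now lies flat with its centre near (0.5045, 0.182), heading 88.4°, partly over the mat's edge; its bar is at crop (256,274). The kit mat is empty. Moving above the cover.

```bash
python3 - <<'E'
from h import *
togo([.5045,.182,.215],-1.6)
E
```

```text
clock 43.38 pos [ 0.6416 -0.0406  0.2104] now-axes shift [ 9.27 -4.85 -0.17] turn [-0.1  0.   5.6] after-turn shift [ 8.75 -5.73 -0.18] F [ 0.7 -0.2 -0.3] g 1.0
```

Emit:
move_arm --moves '[[[0,0,-0.2],[0,0,5.6],1],[[0.972,-0.637,0],[0,0,0],1],[[0.972,-0.637,0],[0,0,0],1],[[0.972,-0.637,0],[0,0,0],1],[[0.972,-0.637,0],[0,0,0],1]]'

```text
clock: 44.0
position: [0.5802, 0.059, 0.2158]
ee_rot: [0.717, 0.697, -0.0, -0.0]
ft_force: [0.4, 0.4, -0.7]
grip_width: 0.998
```

Emit:
move_arm --moves '[[[0.972,-0.637,0],[0,0,0],1],[[0.972,-0.637,0],[0,0,0],1],[[0.972,-0.637,0],[0,0,0],1],[[0.972,-0.637,0],[0,0,0],1],[[0.972,-0.637,0],[0,0,0],1]]'

```text
clock: 44.62
position: [0.504, 0.1826, 0.2159]
ee_rot: [0.717, 0.697, -0.0, -0.0]
ft_force: [0.7, 0.7, -0.1]
grip_width: 1.0
```

Emit:
move_arm --moves '[[[0,0,0],[0,0,0],1],[[0,0,0],[0,0,0],1],[[0,0,0],[0,0,0],1]]'

```text
clock: 45.0
position: [0.5053, 0.1808, 0.2164]
ee_rot: [0.717, 0.697, -0.0, 0.0]
ft_force: [-0.6, -0.0, -0.4]
grip_width: 1.003
```

```bash
python3 - <<'E'
from h import *
ci=camera_info('wrist');w=camera('wrist')
for n,z,a in(('yellow',.008,500),('black',.044,200)):
  for c in blobs(mask(w,n),a):print(n,rect(ci,c,z),c.reshape(-1,2).mean(0).round())
h=cv2.cvtColor(w,cv2.COLOR_RGB2HSV)
togo([.5045,.182,.0175],-1.6)
E
```

```text
yellow [503.6 181.  261.3  60.7  88.7] [251. 143.]
black [503.7  -3.2 637.2 188.9  -1.8] [258. 334.]
black [503.  184.   50.5  13.6  88.5] [250. 160.]
black [634.2 121.6  54.1  15.3   3.9] [378. 217.]
black [647.1  83.3  32.5  11.2   2.6] [387. 250.]
clock 45.05 pos [0.5053 0.1809 0.2164] now-axes shift [ 0.05 -0.03  7.96] turn [ 0.   0.  -0.1] after-turn shift [ 0.04 -0.03  7.96] F [ 0.6 -0.6 -1.6] g 1.0
```

Emit:
move_arm --moves '[[[0,-0.07,1],[0,0,-0.3],1],[[0,0,1],[0,0,0],1],[[0,0,1],[0,0,0],1],[[0,0,1],[0,0,0],1],[[0,0,1],[0,0,0],1]]' --squeeze 60

```text
clock: 45.68
position: [0.5034, 0.1813, 0.0908]
ee_rot: [0.715, 0.699, 0.0, 0.0]
ft_force: [0.3, 0.1, -0.3]
grip_width: 0.994
```

Emit:
move_arm --moves '[[[0,0,1],[0,0,0],1],[[0,0,0.9],[0,0,0],1],[[0,0,0.6],[0,0,0],1],[[0,0,0.35],[0,0,0],0.7],[[0,0,0],[0,0,0],0.6]]'

```text
clock: 46.3
position: [0.5031, 0.1817, 0.0201]
ee_rot: [0.715, 0.699, -0.0, -0.0]
ft_force: [-0.4, 0.3, 0.0]
grip_width: 0.613
```

Emit:
move_arm --moves '[[[0,0,0],[0,0,0],0.3],[[0,0,0],[0,0,0],0],[[0,0,0],[0,0,0],0],[[0,0,0],[0,0,0],0],[[0,0,0],[0,0,0],0]]'

```text
clock: 46.92
position: [0.5035, 0.1822, 0.021]
ee_rot: [0.715, 0.699, 0.001, -0.0]
ft_force: [-3.0, -0.0, 6.3]
grip_width: 0.173
```

Emit:
move_arm --moves '[[[0,0,-0.4],[0,0,0],0],[[0,0,-0.8],[0,0,0],0],[[0,0,-1],[0,0,0],0],[[0,0,-1],[0,0,0],0],[[0,0,-1],[0,0,0],0]]'

```text
clock: 47.55
position: [0.5029, 0.1817, 0.1264]
ee_rot: [0.715, 0.699, -0.0, -0.0]
ft_force: [-0.0, 1.1, -2.8]
grip_width: 0.173
```

Emit:
move_arm --moves '[[[0,0,-1],[0,0,0],0],[[0,0,-0.8],[0,0,0],0],[[0,0,0],[0,0,-5.4],0],[[0,0,0],[0,0,0],0]]'

```text
clock: 48.05
position: [0.503, 0.1818, 0.1706]
ee_rot: [0.681, 0.732, 0.0, -0.0]
ft_force: [0.1, -0.4, -2.7]
grip_width: 0.17
```

```bash
python3 - <<'E'
from h import *
togo([.637,.0305,.115],4)
ci=camera_info('wrist');w=camera('wrist');z=get_obs()['position'][2]
for c in blobs(mask(w,'yellow'),2000):print(rect(ci,c,z-.018+.005),c.reshape(-1,2).mean(0).round(),cv2.boundingRect(c))
E
```

```text
clock 48.05 pos [0.503  0.1818 0.1706] now-axes shift [-6.42  4.92  2.22] turn [ 0.  -0.   0.1] after-turn shift [-6.41  4.93  2.22] F [ 0.1 -0.4 -2.7] g 0.17
[500.9 226.6 131.5  60.  -85.9] [254. 137.] (183, 0, 142, 274)
```

```bash
python3 - <<'E'
from h import *
ci=camera_info('wrist');w=camera('wrist')
y=mask(w,'yellow')>0
cols=y[:,249:260].mean(1);r=np.flatnonzero(cols>.5);e=r[np.r_[np.diff(r)>1,True]];print('yellow ends at rows',e[:4])
x=w[:,249:260,0].mean(1);print(x[e[0]-3:e[0]+8].round())
for k in(0,.5,1):print('c',(tl(ci,[[254,e[0]+k]],-.013)[0]-[25,0]).round(2))
# lateral and heading of plate
Y,X=np.nonzero(y[20:200]);Y+=20
L=[];Rr=[]
for q in range(20,190,10):
    xs=np.flatnonzero(y[q]);P=tl(ci,[[xs.min()-.5,q],[xs.max()+.5,q]],-.013);L.append(P.mean(0))
L=np.array(L);s=np.polyfit(L[:,0],L[:,1],1);print('plate centre line: slope deg',np.degrees(s[0]).round(2),'y at 0',s[1].round(2))
E
```

```text
yellow ends at rows [197 353]
[168. 168. 168. 144.  18.  18.  18.  18.  17.  18.  18.]
c [-2.2   1.39]
c [-2.46  1.39]
c [-2.73  1.39]
plate centre line: slope deg -0.03 y at 0 1.32
```

Emit:
move_arm --moves '[[[-0.896,0.704,0],[0,0,0],0],[[-0.896,0.704,0],[0,0,0],0],[[-0.896,0.704,0],[0,0,0],0],[[-0.896,0.704,0],[0,0,0],0],[[-0.896,0.704,0],[0,0,0],0]]'

```text
clock: 48.78
position: [0.5993, 0.0759, 0.1699]
ee_rot: [0.682, 0.732, -0.0, -0.0]
ft_force: [-0.5, -0.1, -2.6]
grip_width: 0.174
```

Emit:
move_arm --moves '[[[-0.896,0.704,0],[0,0,0],0],[[-0.896,0.704,0],[0,0,0],0],[[0,0,0.8],[0,0,0],0],[[0,0,0.7],[0,0,0],0],[[0,0,0.5],[0,0,0],0]]'

```text
clock: 49.4
position: [0.6362, 0.0356, 0.1184]
ee_rot: [0.681, 0.732, -0.001, -0.001]
ft_force: [-1.4, -0.0, -1.7]
grip_width: 0.173
```

Emit:
move_arm --moves '[[[0,0,0],[0,0,0],0],[[0,0,0],[0,0,0],0],[[0,0,0],[0,0,0],0],[[0,0,0],[0,0,0],0]]'

```text
clock: 49.9
position: [0.6375, 0.0344, 0.1208]
ee_rot: [0.681, 0.732, 0.0, 0.0]
ft_force: [0.5, 0.3, -2.1]
grip_width: 0.174
```

```bash
python3 - <<'E'
from h import *
togo([.6368,.0339,.084],4)
s=camera('scene');w=camera('wrist')
a=cv2.resize(s[170:300,170:330],None,fx=3,fy=3,interpolation=cv2.INTER_CUBIC);b=cv2.resize(w[0:200,150:360],None,fx=1.5,fy=1.95)
cv2.imwrite('pics/c14.png',np.hstack([a,b])[:,:,::-1])
E
```

```text
clock 49.9 pos [0.6375 0.0344 0.1208] now-axes shift [-0.02 -0.03  1.47] turn [ 0.  -0.   0.1] after-turn shift [-0.02 -0.03  1.47] F [ 0.5  0.3 -2.1] g 0.17
```

View pics/c14.png

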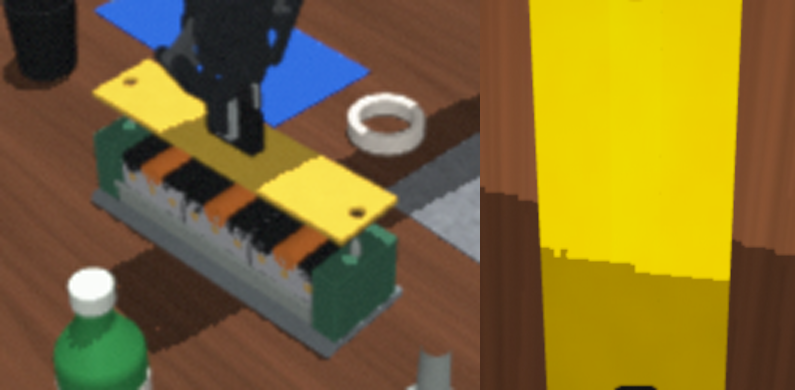

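All three cartridges are in. Both holes, at crop (131,82) and (358,212), sit above their pins at (130,126) and (354,247). I cast rays to check the offset.

```bash
python3 - <<'E'
from h import *
ci=camera_info('scene')
f=lambda p,z:onplane(ci,[[170+p[0]/3,170+p[1]/3]],z)[0]
ax=np.array([-np.sin(np.radians(4)),np.cos(np.radians(4))])
for h,p in(((131,82),(130,123)),((358,212),(354.5,240))):
    H=f(h,.1078)[:2];P=f(p,.081)[:2];d=(H-P)*1000;print(H.round(4),P.round(4),'along',(d@ax).round(1),'across',(d@[ax[1],-ax[0]]).round(1))
E
```

```text
[ 0.65   -0.0821] [ 0.6637 -0.0689] along -12.2 across -14.7
[0.632  0.1541] [0.6328 0.1521] along 2.0 across -0.7
```

The near pin agrees to within about 2 mm, inside the taper's capture range. The far pin is mostly hidden, so its reading is unusable. I trim by 1 mm and lower slowly, watching the force.

Emit:
move_arm --moves '[[[-0.04,-0.02,0.4],[0,0,0],0],[[0,0,0.4],[0,0,0],0],[[0,0,0.2],[0,0,0],0],[[0,0,0],[0,0,0],0],[[0,0,0],[0,0,0],0]]'

```text
clock: 50.62
position: [0.637, 0.0333, 0.0955]
ee_rot: [0.681, 0.732, 0.0, 0.0]
ft_force: [-0.2, 0.1, -2.7]
grip_width: 0.167
```

Emit:
move_arm --moves '[[[0,0,0.15],[0,0,0],0],[[0,0,0.1],[0,0,0],0],[[0,0,0],[0,0,0],0],[[0,0,0],[0,0,0],0]]'

```text
clock: 51.12
position: [0.6369, 0.0334, 0.0891]
ee_rot: [0.681, 0.732, 0.0, 0.0]
ft_force: [-0.1, -0.5, -2.9]
grip_width: 0.173
```

Emit:
move_arm --moves '[[[0,0,0.1],[0,0,0],0],[[0,0,0.08],[0,0,0],0],[[0,0,0],[0,0,0],0],[[0,0,0],[0,0,0],0]]'

```text
clock: 51.62
position: [0.6368, 0.0334, 0.0845]
ee_rot: [0.681, 0.732, 0.0, -0.0]
ft_force: [-0.0, -0.4, -3.9]
grip_width: 0.17
```

Emit:
move_arm --moves '[[[0,0,0.04],[0,0,0],0],[[0,0,0],[0,0,0],0],[[0,0,0],[0,0,0],0]]'

```text
clock: 52.0
position: [0.6369, 0.0334, 0.0841]
ee_rot: [0.681, 0.732, 0.0, -0.0]
ft_force: [-4.5, -0.3, 5.5]
grip_width: 0.174
```

Contact at z=0.084, which is the seat level. Release, rise and back away so the top camera sees the rack.

Emit:
move_arm --moves '[[[0,0,-0.02],[0,0,0],0.3],[[0,0,0],[0,0,0],0.6],[[0,0,0],[0,0,0],0.6],[[0,0,0],[0,0,0],0.6],[[0,0,-0.4],[0,0,0],0.6]]'

```text
clock: 52.62
position: [0.6363, 0.0334, 0.0937]
ee_rot: [0.681, 0.732, -0.001, -0.0]
ft_force: [0.7, 0.5, 0.7]
grip_width: 0.603
```

Emit:
move_arm --moves '[[[0,0,-1],[0,0,0],0.7],[[0,0,-1],[0,0,0],1],[[0,0,-1],[0,0,0],1],[[0,0,-1],[0,0,0],1],[[0,0,-1],[0,0,0],1]]'

```text
clock: 53.25
position: [0.6369, 0.0332, 0.2207]
ee_rot: [0.681, 0.732, 0.0, 0.0]
ft_force: [-0.2, -0.4, -1.0]
grip_width: 1.0
```

Emit:
move_arm --moves '[[[0,0,0],[0,0,0],1],[[0,0,0],[0,0,0],1],[[0,0,0],[0,0,0],1]]'

```text
clock: 53.62
position: [0.6364, 0.0334, 0.2181]
ee_rot: [0.681, 0.732, -0.001, -0.0]
ft_force: [-0.9, 0.4, -0.2]
grip_width: 1.0
```

```bash
python3 - <<'E'
from h import *
ci=camera_info('wrist');w=camera('wrist');s=camera('scene')
for c in blobs(mask(w,'yellow'),500):print(rect(ci,c,.071),c.reshape(-1,2).mean(0).round())
a=cv2.resize(s[170:300,170:330],None,fx=3,fy=3,interpolation=cv2.INTER_CUBIC);b=cv2.resize(w[0:320,160:350],None,fx=1.22*1.3,fy=390/320)
cv2.imwrite('pics/c15.png',np.hstack([a,b])[:,:,::-1])
togo([.637,.032,.2],4)
E
```

```text
[638.5  32.4 260.9  60.5 -85.8] [255. 152.]
clock 53.73 pos [0.6365 0.0334 0.2183] now-axes shift [-0.06  0.02  0.73] turn [-0.1  0.   0.1] after-turn shift [-0.06  0.02  0.73] F [-0.5  0.1 -1.1] g 1.0
```

View pics/c15.png

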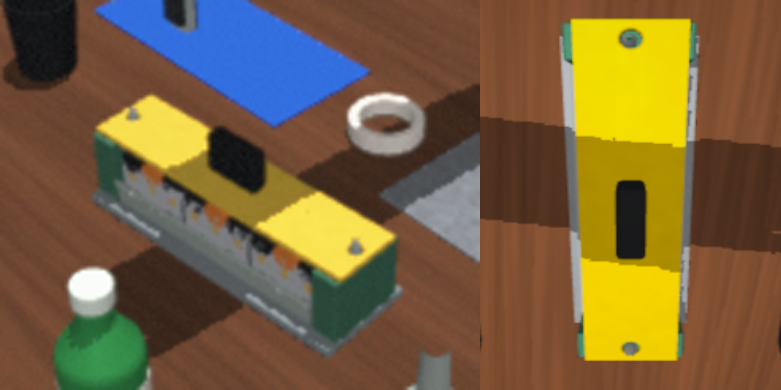

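The cover is seated flat with both pins through its holes, at crops (132,112) and (355,245). Handing in.

```bash
python3 -c "
from workcell import *
print(hand_in())"
```

```text
the job is handed in; nothing more can be done
None
```

The job is handed in; the hand-in gave no verdict. I laid the cover on the grey mat, set all three orange cartridges into the three gaps, one to a gap, and seated the cover back on both pins, ending at about 54 s of the 200 s allowed.

**Last checks**
- **Cartridges:** each one came to rest at the height worked out for fully home. Before inserting, each was lined up with its gap to about 0.5 mm or better. The black-topped ones showed no visible movement.
- **Cover:** it touched down at tower-top level. The final pictures show it flat with both pins through the holes. The wrist camera puts it at (638.5, 32.4) mm with heading 94.2°. Before I lifted it, the same camera read (637.7, 31.2) mm and 94.3°.
- **Robot and bystanders:** the gripper is open and about 0.2 m above the bench, touching nothing. I moved none of the bystanders.

**What disagreed or went wrong**
- The cover was knocked about 50 mm aside while it lay on the mat. It stayed flat, so I remeasured it and picked it up from there.
- Wrist-camera readings taken while the arm was still settling were off by 2 to 3 mm, so I repeated them with the arm at rest.
- My sight check of the far pin before lowering the cover gave an offset of more than 10 mm. I ignored it because the cover hid most of that pin, and the cover went down without side force.

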